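# Scoop baking beans into a pie tin

## Robot

A 6-joint arm with a two-finger parallel gripper is mounted at the origin on the work surface. World frame = base frame: x ahead of the robot, y to its left, z up, the work surface at z = 0. Lengths are in m, angles in rad, forces in N, time in s.
With the tool pointing down it reaches from about 0.3 to 0.875 m from the base axis. Payload 6.4 kg.
Tool frame: the origin (TCP) lies midway between the tips of the shut fingers; the grasp point (between the pads) lies 19 mm behind it; z points along the fingers, y is the line along which they close (so a half turn about z gives the same grasp; the last joint's range is limited). The gripper opens to 85 mm and grips with 20 to 120 N. Pads are 22 mm wide; open, the fingers measure 114 mm over their backs; the gripper's body (76 mm by 85 mm) begins 54 mm behind the grasp point. The pads swing forward as they close: fully open they stand 13 mm farther back than shut.
Start: joints at [-1.4, 0.181, 1.607, -0, 1.354, -0.206], TCP at [0.212, -0.535, 0.231] pointing down, gripper open.
Joint ranges: [-2.99, 2.99], [-0.89, 2.07], [0.3, 2.58], [-1.14, 4.28], [0, 2.63], [-3.12, 3.12]. Speed limits (rad/s): [2.57, 2.57, 3.01, 3.14, 3.14, 3.14].

## Interface

Orientations are given as a unit quaternion [w, x, y, z].
In Python, from bench import ctrl, vision, workorder gives the robot as it stands. The module is installed in compiled form; this text tells all that it offers.
- The arm moves only by the tool servo_tool, never from a script. Its argument "steps" is a list of rows, each an object of numbers: "dx", "dy", "dz": the shift along the world's x, y, z as a fraction of full scale; "wx", "wy", "wz": the turn, a rotation vector about the world's x, y, z as a fraction of full scale. A call has exactly 5 rows; each row is the pose to reach, as a shift and turn from the pose commanded when the call began, turning the shorter way round; what a row does not reach only later rows make up. Full scale, the value 1, is 100 mm for a shift and pi rad for a turn. A row lasts 1/12 s, in which the tool goes at most 41.7 mm and 7.16 degrees, less where a joint would pass 70% of its speed; a pose out of reach is approached as far as the arm can. A call with a number of a shift or a turn outside -1 to 1 is refused whole. A call with a gripper value outside its range is refused whole. "jaw" is the opening, from 0 (shut) to 1 (fully open), set as the call begins (left out, the last holds). The fingers move at their own pace and stop on an object; the grip force is fixed at half the most. Time passes only in rows, so rows that repeat a pose let the fingers close, or fill a call up. It gives the time, the measured TCP pose, the force, the opening and the grip force at its end, in the units of the state.
- ctrl.get_obs(): the state, without advancing time (a new reading comes with each control period).
- vision.camera(name): name is "scene" or "top"; returns a dict with "frame" (384x512x3 uint8, red, green, blue), "vfov" (degrees; the focal length in pixels is half the picture's height over the tangent of half this angle, whatever the lens; pixels are square), "cx", "cy" (the principal point, pixels), "D" ([k1, k2, p1, p2, k3] as OpenCV has them; the pictures are not rectified), "camera_from_world" (4x4, takes a point from world to camera coordinates). Camera axes: x right, y up, looking along -z (the intrinsics and any distortion apply to the point x, -y, -z); pixel columns grow to the right and rows downward; lengths in m; the calibration is good to about 2 mm. A picture is of the moment at which its call begins. There is no depth.
- workorder.hand_in(): hands the job in; it is judged then, once.
The state is a dict: "time_s": time; "q": joint angles; "dq": joint speeds; "joint_efforts": joint torques, N m; "eef_pos": TCP position; "eef_rot": TCP orientation; "wrist_force": force on the tool from outside, world axes, zero at the start; "torque": the same for the moment, N m; "opening": opening from 0.0 (shut) to 1.0 (fully open); "grasp_force": force on a finger pad.
Only numpy, scipy, OpenCV 4.12 (cv2) and the standard library are available. Lean on these libraries where they do the work, as an engineer would, in place of code of your own. Each camera call takes 0.05 s, during which the arm holds its last target. There are 200 camera calls.

## Task

Swing the blue bean tub's carry handle over to the tub's far end until it is fully down on its stop, then use the scoop to move at least four of the five ceramic baking beans from the tub into the pie tin. At the end the handle is still down, any other beans are still in the tub with none spilled, and the scoop lies flat on the bare worktop. Do not touch the beans with the gripper or the arm, and leave the tin and all the other things standing where they are.

Things in the scene. Friction and masses are not known exactly. Their poses are not given: they have to be found in the camera images.
- tub: blue open tub, fixed to the worktop. Origin under its floor, z up, x along it to its far end (farther from the robot). Outside x = -122 to 100, y = -51 to 51, 52 high, walls 5. Flat floor at z = 10, x = -117 to 95, y = -46 to 46. The beans start at x > 0
- bail (a joint): angle of the tub's stiff carry handle, a steel arch 122 wide with a wooden grip bar. It pivots on the y axis through (0, 0, 42 mm) of the tub, its bar 120 mm from that axis. 0: leaning 0.6 rad from upright towards the tub's near end; 0.6: upright; 2.05: its stop, down just beyond the tub's far end, bar 56 mm above the worktop. It stays where it is left
- bail_bar (a point): middle of the handle's wooden grip bar (70 mm long, 14 mm thick, along the tub's y)
- scoop: steel scoop, green handle. Origin under the pan floor's centre, x to the open lip (x = 42), z up. Pan floor 84 (x) x 82, 2 thick, lip bevelled to 0.5; side walls 28 high from x = -42 to 10 only; back wall 28 high. Behind it a post (x = -42 to -50) carries a level handle bar 16 wide (y) x 20 high, x = -42 to -122, middle at z = 80. About 160 g, centre of mass x = -21, z = 17
- scoop_grip (a point): point on the middle of the handle bar (scoop frame x = -68, z = 80), to pinch from above across y
- scoop_pan (a point): 12 mm above the centre of the pan floor
- tin: dark round loose pie tin, origin under its centre; 160 across at the rim, 136 at the base, 40 high, wall 4, inner floor at 5
- tin_mid (a point): middle of the tin's inside, 22 mm above its underside
- tub_mid (a point): middle of the tub's inside, 25 mm above the worktop
- bean0: cream glazed ceramic baking bean, a smooth ball 22 mm across, about 13 g; origin at its centre
- bean1: cream glazed ceramic baking bean, a smooth ball 22 mm across, about 13 g; origin at its centre
- bean2: cream glazed ceramic baking bean, a smooth ball 22 mm across, about 13 g; origin at its centre
- bean3: cream glazed ceramic baking bean, a smooth ball 22 mm across, about 13 g; origin at its centre
- bean4: cream glazed ceramic baking bean, a smooth ball 22 mm across, about 13 g; origin at its centre
- jam_jar: bystander: jar of dark red jam with brass lid and paper label, 72 mm across, 105 mm tall; origin under its centre
- spice_jar: bystander: amber glass jar with orange cap, 44 mm across, 95 mm tall; origin under its centre
- milk: bystander: white bottle with green cap, 74 mm across, 180 mm tall; origin under its centre
- grater: bystander: steel box grater, 75 x 100 mm, 125 mm tall plus a black handle to 155 mm; origin under its centre
- ramekin: bystander: small white dish of butter, 80 mm across, 42 mm tall; origin under its centre
- jar_lid: bystander: loose brass jar lid, 68 mm across, 12 mm tall; origin under its centre
Things that resemble listed ones, but are neither listed nor needed, are in the scene too. What is shaped like the tin but red is not meant.

How it is judged:
By the outcome, as a careful person would: the job done as asked, in the order asked, and still so for the second after the job is handed in, with the robot touching nothing.
It also fails if it takes over 72 s, if anything falls off the work surface, if the arm or the gripper's body presses on something with over 40 N, if the wrist force passes 120 N, or if a joint passes its speed limit or range.

## Working session

There is one attempt and no reset: what is moved stays moved. The work goes in short steps, Python scripts to look and compute and a tool call to move; the robot and the scene stay as the last step left them, time stands still between calls to the robot, and variables do not carry over. Pictures are saved under pics/ and viewed, at most 10 in all, crops included, and the job is handed in when it is done.

Besides the shell and the picture viewer there is one more tool, called after "Request:" as name([rows], argument=value, ...), one row to a line, values as JSON. servo_tool: Moves the arm, as the interface text tells. Its arguments: {"type":"object","properties":{"steps":{"type":"array","items":{"type":"object","properties":{"dx":{"type":"number"},"dy":{"type":"number"},"dz":{"type":"number"},"wx":{"type":"number"},"wy":{"type":"number"},"wz":{"type":"number"}}}},"jaw":{"type":"number"}},"required":["steps"]}

```bash
mkdir -p pics
python3 - <<'E'
from bench import ctrl, vision
import cv2,numpy as np,pickle
d={}
for n in("scene","top"):
    c=vision.camera(n);d[n]=c
    cv2.imwrite(f"pics/{n}0.png",cv2.resize(c["frame"][:,:,::-1],None,fx=1.5625,fy=1.5625,interpolation=cv2.INTER_CUBIC))
    print(n,c["vfov"],c["cx"],c["cy"],c["D"],np.round(c["camera_from_world"],3).tolist())
pickle.dump(d,open("c0.pkl","wb"))
o=ctrl.get_obs();print(o)
E
```

```text
scene 42.7729287295655 251.30872011943615 193.54589353032418 [-0.17568344  0.          0.          0.          0.        ] [[-0.272, 0.962, 0.012, 0.091], [-0.799, -0.233, 0.554, 0.379], [0.536, 0.141, 0.832, -2.144], [0.0, 0.0, 0.0, 1.0]]
top 56.53678102101357 255.49768468774695 187.72995464177754 [0.03086215 0.         0.         0.         0.        ] [[-0.011, -0.999, -0.032, 0.073], [0.993, -0.015, 0.12, -0.554], [-0.12, -0.031, 0.992, -1.068], [0.0, 0.0, 0.0, 1.0]]
{'time_s': 0.1, 'q': array([-1.40028390e+00,  1.81478082e-01,  1.60790322e+00,  1.10061550e-05,
        1.35382930e+00, -2.06287600e-01]), 'dq': array([ 0.00110606, -0.00298171, -0.0018277 ,  0.00075191, -0.00024877,
        0.0006848 ]), 'joint_efforts': array([ 3.06254299e-05, -4.45877230e+01, -3.52241135e+01, -3.49676056e-04,
        4.09759203e-03, -1.38368745e-05]), 'eef_pos': array([ 0.21150838, -0.53414491,  0.2304702 ]), 'eef_rot': array([-8.08749269e-04,  9.82305051e-01,  1.87286230e-01,  1.98420729e-05]), 'wrist_force': array([ 0.12483436, -0.28888352,  0.46932687]), 'torque': array([0.04036983, 0.03004121, 0.01068105]), 'grasp_force': 0.0, 'opening': 1.0034753613325176}
```

View pics/top0.png

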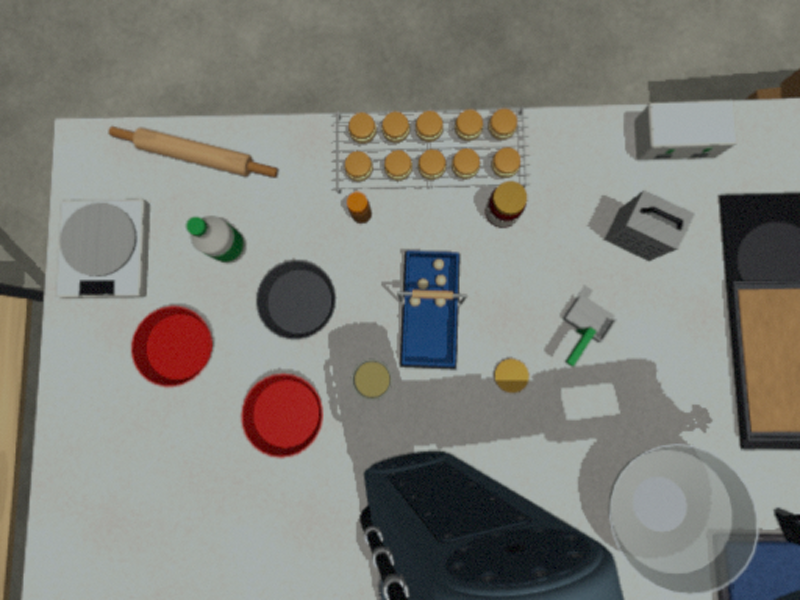

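View pics/scene0.png

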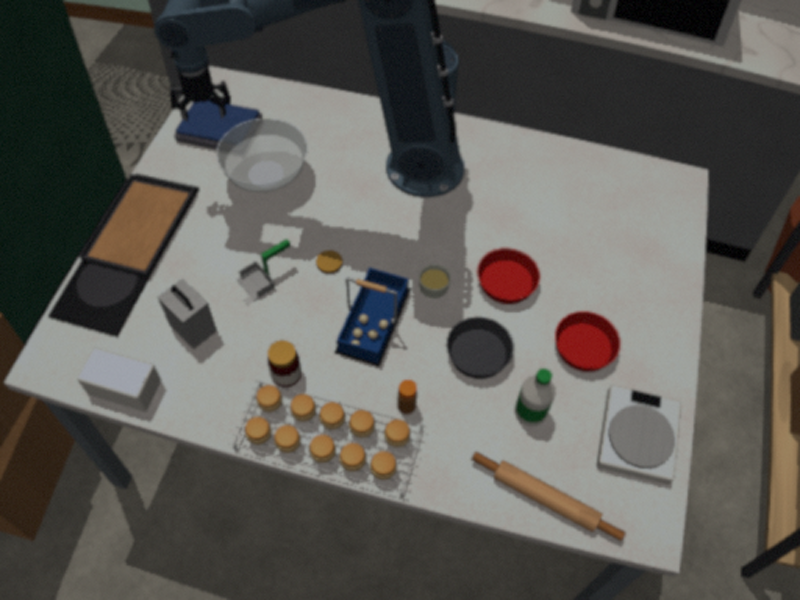

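Top view (800 px): the tub is at (430,308) with beans at (440,265)–(414,300), bail bar at (434,295), scoop pan at (588,312) with its green handle at (580,347), and dark tin at (297,298). The scene view shows the same items: tub (374,315), scoop (258,278), tin (480,348).
Possible mix-ups: the red tins (172,345) and (283,415) for the tin, and the blue tray (750,560) for the tub. Neither fits the description. I'll check my choice in one enlarged composite.

```bash
cat > h.py <<'E'
import cv2,numpy as np,pickle
from scipy.optimize import least_squares
def K(c):
    f=c["frame"].shape[0]/2/np.tan(np.radians(c["vfov"])/2)
    return np.array([[f,0,c["cx"]],[0,f,c["cy"]],[0,0,1]])
F=np.diag([1.,-1,-1])
def proj(c,P):
    M=np.array(c["camera_from_world"]);R=F@M[:3,:3];t=F@M[:3,3]
    return cv2.projectPoints(np.atleast_2d(np.float64(P)),cv2.Rodrigues(R)[0],t,K(c),np.array(c["D"],float))[0][:,0]
def ray(c,uv):
    M=np.array(c["camera_from_world"]);R=F@M[:3,:3];t=F@M[:3,3]
    p=cv2.undistortPoints(np.float64([[uv]]),K(c),np.array(c["D"],float))[0,0]
    return -R.T@t, R.T@np.array([p[0],p[1],1])
def atz(c,uv,z):
    o,d=ray(c,uv);return o+d*(z-o[2])/d[2]
def tri(c1,u1,c2,u2):
    o,d=ray(c1,u1);p,e=ray(c2,u2)
    s=np.linalg.lstsq(np.c_[d,-e],p-o,rcond=None)[0]
    a=o+d*s[0];b=p+e*s[1];return (a+b)/2,np.linalg.norm(a-b)
def crop(c,x0,y0,w,h,k):
    return cv2.resize(c["frame"][y0:y0+h,x0:x0+w,::-1],None,fx=k,fy=k,interpolation=cv2.INTER_CUBIC)
E
python3 - <<'E'
from h import *
d=pickle.load(open("c0.pkl","rb"))
T,S=d["top"],d["scene"]
a=np.vstack([np.hstack([crop(T,245,150,60,92,6.0)[:552],crop(T,345,175,56,92,6.0)])])
cv2.imwrite("pics/cropT.png",a);print(a.shape)
b=np.hstack([crop(S,205,165,65,75,6),crop(S,145,145,60,75,6)])
cv2.imwrite("pics/cropS.png",b);print(b.shape)
E
```

```text
(552, 696, 3)
(450, 750, 3)
```

View pics/cropT.png

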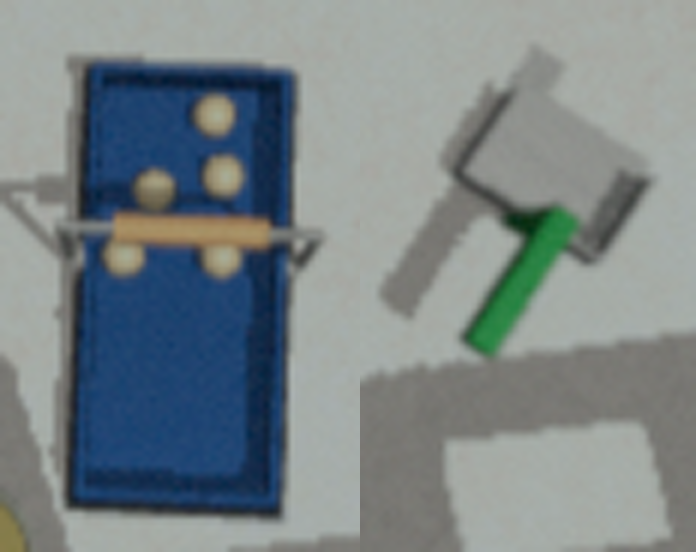

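View pics/cropS.png

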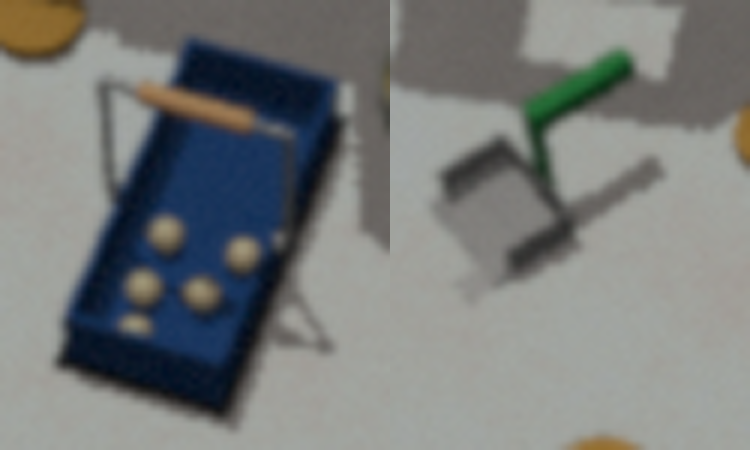

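Crops: top – tub rim corners (90,64),(294,70),(281,512),(70,502), bar ends (114,228)–(272,232), five beans all in the far half. The scoop handle runs (480,345)–(563,220) with the lip to the upper right. Scene – bar (140,92)–(254,124), handle (530,110)–(625,62). Next I fit poses from both views.

```bash
cat > fit.py <<'E'
from h import *
d=pickle.load(open("c0.pkl","rb"));T,S=d["top"],d["scene"]
t1=lambda u,v:((u+.5)/6-.5+245,(v+.5)/6-.5+150)
t2=lambda u,v:((u-360+.5)/6-.5+345,(v+.5)/6-.5+175)
s1=lambda u,v:((u+.5)/6-.5+205,(v+.5)/6-.5+165)
s2=lambda u,v:((u-390+.5)/6-.5+145,(v+.5)/6-.5+145)
def fit(corr,x0):
    def tf(p,P):
        c,s=np.cos(p[2]),np.sin(p[2]);return np.array([p[0]+c*P[0]-s*P[1],p[1]+s*P[0]+c*P[1],P[2]+(p[3] if len(p)>3 else 0)])
    r=lambda p:np.concatenate([proj(c,tf(p,P))[0]-uv for c,uv,P in corr])
    q=least_squares(r,x0,loss="soft_l1");return q.x,r(q.x).reshape(-1,2)
if __name__=="__main__":
    R=lambda x,y:(x,y,.052)
    tub=[(T,t1(90,64),R(.1,.051)),(T,t1(294,70),R(.1,-.051)),(T,t1(281,510),R(-.122,-.051)),(T,t1(70,502),R(-.122,.051)),
     (S,s1(187,40),R(-.122,-.051)),(S,s1(341,84),R(-.122,.051)),(S,s1(70,318),R(.1,-.051)),(S,s1(228,362),R(.1,.051))]
    for x0 in([.6,0,0],[.6,0,0,0]):
        p,r=fit(tub,x0);print("tub",p.round(4));print(r.round(1).tolist())
    for n,a,b in(("barL",t1(114,228),s1(254,124)),("barR",t1(272,232),s1(140,92))):print(n,tri(T,a,S,b))
    for n,a,b in(("hend",t2(480,347),s2(626,62)),("hfront",t2(564,217),s2(532,110))):print(n,tri(T,a,S,b))
    sc=[(T,t2(480,347),(-.122,0,.09)),(T,t2(564,217),(-.042,0,.09)),(S,s2(626,60),(-.122,0,.09)),(S,s2(532,108),(-.042,0,.09)),
      (S,s2(505,135),(-.042,-.041,.028)),(S,s2(577,225),(-.042,.041,.028)),(T,t2(458,168),(-.042,.041,.015)),(T,t2(650,160),(.042,-.041,.002)),(T,t2(532,84),(.042,.041,.002))]
    for x0 in([.55,-.2,-.5],[.55,-.2,-.5,0]):
        p,r=fit(sc,x0);print("scoop",p.round(4));print(r.round(1).tolist())
    # tin rim at z=.04, base; colour mask
    for c,n in((T,"T"),(S,"S")):
        pass
    k=512/800
    rim=[(T,(a*k,b*k)) for a,b in((257,298),(335,298),(297,261),(297,338))]
    P=[atz(c,u,.04) for c,u in rim];print("tin rim pts",np.round(P,3).tolist())
    print("tin scene",np.round([atz(S,(a*k,b*k),.04) for a,b in((447,346),(513,346),(480,320),(480,375))],3).tolist())
    for n,a,b in(("b",t1(215,115),s1(135,325)),("b",t1(222,176),s1(143,287)),("b",t1(154,188),s1(202,294)),("b",t1(221,258),s1(166,235)),("b",t1(124,257),s1(242,255))):print(n,tri(T,a,S,b), "top@21",atz(T,a,.021).round(3))
    for n,(a,b),z in(("jarlid",(512,375),.012),("ramekin",(372,380),.042),("jam",(510,197),.105),("grater",(661,214),.155),("spice",(357,201),.095)):print(n,atz(T,(a*k,b*k),z).round(3))
E
python3 fit.py
```

```text
tub [ 0.5356  0.0055 -0.049 ]
[[-0.0, -0.1], [-0.6, -0.1], [-0.3, -0.1], [0.6, -0.1], [0.5, -0.7], [0.1, -1.0], [-0.5, -0.2], [-0.2, 0.5]]
tub [ 0.5354  0.0054 -0.0493 -0.0024]
[[0.1, 0.1], [-0.6, 0.1], [-0.3, -0.1], [0.7, -0.1], [0.5, -0.4], [0.0, -0.6], [-0.5, 0.1], [-0.2, 0.8]]
barL (array([0.5395737 , 0.03960135, 0.16302883]), np.float64(1.1076258119031578e-05))
barR (array([ 0.53653177, -0.03136599,  0.1631824 ]), np.float64(0.0008964601279573628))
hend (array([ 0.41534674, -0.24898303,  0.08001663]), np.float64(0.001396084023093358))
hfront (array([ 0.47653381, -0.28860016,  0.09162206]), np.float64(0.0018339637846381247))
scoop [ 0.5126 -0.3143 -0.6257]
[[-0.9, 0.6], [0.5, -0.7], [1.5, -1.2], [-0.2, 1.0], [0.7, -0.5], [0.1, -2.1], [-0.8, 1.2], [3.5, -4.1], [0.7, -6.4]]
scoop [ 0.5103 -0.3176 -0.6259 -0.0117]
[[-0.9, 1.4], [0.4, 0.3], [1.3, 0.1], [-0.4, 2.2], [0.5, 0.6], [-0.1, -1.1], [-0.6, 2.2], [3.3, -3.0], [0.7, -5.1]]
tin rim pts [[0.549, 0.347, 0.04], [0.547, 0.192, 0.04], [0.622, 0.268, 0.04], [0.469, 0.266, 0.04]]
tin scene [[0.571, 0.197, 0.04], [0.529, 0.346, 0.04], [0.48, 0.256, 0.04], [0.625, 0.288, 0.04]]
b (array([ 0.61412582, -0.0131527 ,  0.0295707 ]), np.float64(0.0012458832397598402)) top@21 [ 0.615 -0.013  0.021]
b (array([ 0.58315168, -0.01708412,  0.02345644]), np.float64(0.002651387141036446)) top@21 [ 0.583 -0.016  0.021]
b (array([0.57743191, 0.01875387, 0.02271036]), np.float64(0.001778286657167412)) top@21 [0.577 0.02  0.021]
b (array([ 0.54062305, -0.01559022,  0.01980272]), np.float64(0.002111056217821262)) top@21 [ 0.54  -0.015  0.021]
b (array([0.54188108, 0.03452825, 0.02057161]), np.float64(0.0025506880852442645)) top@21 [0.542 0.036 0.021]
jarlid [ 0.393 -0.154  0.012]
ramekin [0.387 0.12  0.042]
jam [ 0.725 -0.146  0.105]
grater [ 0.673 -0.398  0.155]
spice [0.726 0.142 0.095]
```

Request:
servo_tool([
  {"dx": 0.3,"dy": 0.1,"wz": -0.03},
  {"dx": 0.6,"dy": 0.2,"wz": -0.06},
  {"dx": 0.9,"dy": 0.4,"wz": -0.09},
  {"dx": 1,"dy": 0.6,"wz": -0.12},
  {"dx": 1,"dy": 0.9,"wz": -0.135},
], jaw=0)

```text
$.steps[0]: bad value
```

Request:
servo_tool([
  {"dx": 0.1,"dy": 0.25},
  {"dx": 0.2,"dy": 0.5},
  {"dx": 0.4,"dy": 0.75},
  {"dx": 0.6,"dy": 0.9},
  {"dx": 0.8,"dy": 1},
])

```text
$.steps[0]: bad value
```

Request:
servo_tool([
  {"dx": 0.2,"dy": 0.25},
  {"dx": 0.3,"dy": 0.5},
  {"dx": 0.5,"dy": 0.75},
  {"dx": 0.6,"dy": 0.9},
  {"dx": 0.7,"dy": 1},
])

```text
$.steps[0]: bad value
```

Request:
servo_tool([
  {"dy": 0.25},
  {"dx": 0.1,"dy": 0.5},
  {"dx": 0.2,"dy": 0.75},
  {"dx": 0.3,"dy": 0.9},
  {"dx": 0.35,"dy": 1},
])

```text
$.steps[0]: bad value
```

Request:
servo_tool([
  {"dy": 0.25},
  {"dy": 0.5},
  {"dy": 0.75},
  {"dy": 1,"dz": -0.1},
  {"dy": 1,"dz": -0.2},
])

```text
$.steps[0]: bad value
```

```bash
cat > st.py <<'E'
from bench import ctrl
import numpy as np
from scipy.spatial.transform import Rotation as R
o=ctrl.get_obs();q=np.array(o["eef_rot"]);r=R.from_quat(np.r_[q[1:],q[0]]).as_matrix()
print("t",o["time_s"],"p",o["eef_pos"].round(4),"F",o["wrist_force"].round(1),"open",round(o["opening"],3),"gf",o["grasp_force"])
print("yaw",np.arctan2(r[1,0],r[0,0]),"toolz",r[:,2].round(3),"q",o["q"].round(2))
E
python3 st.py
python3 - <<'E'
from fit import *
def W(x,y,z):return(x,y,z)
sc=[(T,t2(480,347),(-.122,0,.09)),(T,t2(564,217),(-.042,0,.09)),(S,s2(626,60),(-.122,0,.09)),(S,s2(532,108),(-.042,0,.09)),
 (S,s2(505,135),(-.042,-.041,.028)),(S,s2(577,222),(-.042,.041,.028)),(T,t2(458,168),(-.042,.041,.015)),(T,t2(651,178),(.01,-.041,.028)),(T,t2(511,92),(.01,.041,.028)),(S,s2(440,178),(.01,-.041,.028))]
for x0 in([.55,-.2,-.5],[.55,-.2,-.5,0]):
    p,r=fit(sc,x0);print("scoop",p.round(4));print(r.round(1).tolist())
    c,s=np.cos(p[2]),np.sin(p[2]);print("grip",p[0]-.068*c,p[1]-.068*s)
E
```

```text
t 0.1 p [ 0.2115 -0.5341  0.2305] F [ 0.1 -0.3  0.5] open 1.003 gf 0.0
yaw 0.37679737724382234 toolz [-0.     0.002 -1.   ] q [-1.4   0.18  1.61  0.    1.35 -0.21]
scoop [ 0.5151 -0.3137 -0.6021]
[[-0.3, 0.3], [0.5, -1.4], [1.1, -1.1], [-0.4, 1.4], [0.3, -0.0], [0.1, -1.4], [-0.9, 0.8], [0.5, -0.4], [0.5, -0.9], [0.1, -0.4]]
grip 0.4590180387957663 -0.2751731977141587
scoop [ 0.5142 -0.3152 -0.6044 -0.0052]
[[-0.4, 0.5], [0.5, -1.0], [0.9, -0.5], [-0.5, 2.0], [0.2, 0.5], [-0.1, -0.8], [-0.8, 1.2], [0.4, 0.0], [0.5, -0.5], [0.1, 0.1]]
grip 0.4582876762257046 -0.276598696165186
```

All six values seem to be required, so I'll write every row in full.

Request:
servo_tool([
  {"dx": 0.3,"dy": 0.1,"dz": 0,"wx": 0,"wy": 0,"wz": -0.03},
  {"dx": 0.6,"dy": 0.2,"dz": 0,"wx": 0,"wy": 0,"wz": -0.06},
  {"dx": 0.9,"dy": 0.4,"dz": 0,"wx": 0,"wy": 0,"wz": -0.09},
  {"dx": 1,"dy": 0.6,"dz": 0,"wx": 0,"wy": 0,"wz": -0.12},
  {"dx": 1,"dy": 0.9,"dz": 0,"wx": 0,"wy": 0,"wz": -0.135},
], jaw=0)

```text
time_s: 0.52
eef_pos: [0.3135, -0.4443, 0.2307]
eef_rot: [-0.0, 1.0, -0.025, 0.0]
wrist_force: [0.2, 0.5, 0.4]
opening: 0.3
grasp_force: 0.0
```

Request:
servo_tool([
  {"dx": 0.1,"dy": 0.25,"dz": 0,"wx": 0,"wy": 0,"wz": 0},
  {"dx": 0.2,"dy": 0.5,"dz": 0,"wx": 0,"wy": 0,"wz": 0},
  {"dx": 0.4,"dy": 0.75,"dz": 0,"wx": 0,"wy": 0,"wz": 0},
  {"dx": 0.6,"dy": 0.9,"dz": 0,"wx": 0,"wy": 0,"wz": 0},
  {"dx": 0.8,"dy": 1,"dz": 0,"wx": 0,"wy": 0,"wz": 0},
])

```text
time_s: 0.93
eef_pos: [0.3921, -0.3426, 0.231]
eef_rot: [-0.0, 1.0, -0.023, -0.0]
wrist_force: [-0.0, -0.9, -0.1]
opening: 0.001
grasp_force: 0.0
```

Request:
servo_tool([
  {"dx": 0.2,"dy": 0.25,"dz": 0,"wx": 0,"wy": 0,"wz": 0},
  {"dx": 0.3,"dy": 0.5,"dz": 0,"wx": 0,"wy": 0,"wz": 0},
  {"dx": 0.5,"dy": 0.75,"dz": 0,"wx": 0,"wy": 0,"wz": 0},
  {"dx": 0.6,"dy": 0.9,"dz": 0,"wx": 0,"wy": 0,"wz": 0},
  {"dx": 0.7,"dy": 1,"dz": 0,"wx": 0,"wy": 0,"wz": 0},
])

```text
time_s: 1.35
eef_pos: [0.4621, -0.2424, 0.2309]
eef_rot: [-0.001, 1.0, -0.023, -0.0]
wrist_force: [0.6, -0.5, -0.0]
opening: -0.004
grasp_force: 0.0
```

Request:
servo_tool([
  {"dx": 0,"dy": 0.25,"dz": 0,"wx": 0,"wy": 0,"wz": 0},
  {"dx": 0.1,"dy": 0.5,"dz": 0,"wx": 0,"wy": 0,"wz": 0},
  {"dx": 0.2,"dy": 0.75,"dz": 0,"wx": 0,"wy": 0,"wz": 0},
  {"dx": 0.3,"dy": 0.9,"dz": 0,"wx": 0,"wy": 0,"wz": 0},
  {"dx": 0.35,"dy": 1,"dz": 0,"wx": 0,"wy": 0,"wz": 0},
])

```text
time_s: 1.77
eef_pos: [0.4971, -0.1428, 0.231]
eef_rot: [-0.0, 1.0, -0.023, -0.0]
wrist_force: [0.5, -0.1, -0.6]
opening: 0.004
grasp_force: 0.0
```

Request:
servo_tool([
  {"dx": 0,"dy": 0.25,"dz": 0,"wx": 0,"wy": 0,"wz": 0},
  {"dx": 0,"dy": 0.5,"dz": 0,"wx": 0,"wy": 0,"wz": 0},
  {"dx": 0,"dy": 0.75,"dz": 0,"wx": 0,"wy": 0,"wz": 0},
  {"dx": 0,"dy": 1,"dz": -0.1,"wx": 0,"wy": 0,"wz": 0},
  {"dx": 0,"dy": 1,"dz": -0.2,"wx": 0,"wy": 0,"wz": 0},
])

```text
time_s: 2.18
eef_pos: [0.4965, -0.0415, 0.2113]
eef_rot: [-0.001, 1.0, -0.022, 0.0]
wrist_force: [0.3, 0.5, 0.4]
opening: 0.004
grasp_force: 0.0
```

```bash
python3 st.py
```

```text
t 2.1833 p [ 0.4965 -0.0415  0.2113] F [0.3 0.5 0.4] open 0.004 gf 0.0
yaw -0.0445578223725086 toolz [ 0.001  0.001 -1.   ] q [-0.32  0.03  1.82  0.    1.3   1.29]
```

Request:
servo_tool([
  {"dx": 0,"dy": 0.2,"dz": -0.2,"wx": 0,"wy": 0,"wz": 0},
  {"dx": 0,"dy": 0.4,"dz": -0.4,"wx": 0,"wy": 0,"wz": 0},
  {"dx": 0,"dy": 0.46,"dz": -0.55,"wx": 0,"wy": 0,"wz": 0},
  {"dx": 0,"dy": 0.46,"dz": -0.63,"wx": 0,"wy": 0,"wz": 0},
  {"dx": 0,"dy": 0.46,"dz": -0.63,"wx": 0,"wy": 0,"wz": 0},
])

```text
time_s: 2.6
eef_pos: [0.4951, 0.0011, 0.1461]
eef_rot: [-0.0, 1.0, -0.023, -0.002]
wrist_force: [0.2, 0.0, 0.2]
opening: -0.006
grasp_force: 0.0
```

Request:
servo_tool([
  {"dx": 0.12,"dy": 0,"dz": 0,"wx": 0,"wy": 0,"wz": 0},
  {"dx": 0.24,"dy": 0,"dz": 0,"wx": 0,"wy": 0,"wz": 0},
  {"dx": 0.36,"dy": 0,"dz": 0,"wx": 0,"wy": 0,"wz": 0},
  {"dx": 0.49,"dy": 0,"dz": -0.02,"wx": 0,"wy": 0,"wz": 0},
  {"dx": 0.62,"dy": -0.02,"dz": -0.05,"wx": 0,"wy": 0,"wz": 0},
])

```text
time_s: 3.02
eef_pos: [0.5597, -0.002, 0.1444]
eef_rot: [0.0, 1.0, -0.024, 0.001]
wrist_force: [-1.6, 1.0, 0.1]
opening: -0.002
grasp_force: 0.8
```

Request:
servo_tool([
  {"dx": 0.12,"dy": 0,"dz": -0.05,"wx": 0,"wy": 0,"wz": 0},
  {"dx": 0.23,"dy": -0.01,"dz": -0.11,"wx": 0,"wy": 0,"wz": 0},
  {"dx": 0.33,"dy": -0.01,"dz": -0.18,"wx": 0,"wy": 0,"wz": 0},
  {"dx": 0.42,"dy": -0.02,"dz": -0.27,"wx": 0,"wy": 0,"wz": 0},
  {"dx": 0.51,"dy": -0.03,"dz": -0.36,"wx": 0,"wy": 0,"wz": 0},
])

```text
time_s: 3.43
eef_pos: [0.6109, -0.0054, 0.1081]
eef_rot: [0.0, 1.0, -0.024, 0.001]
wrist_force: [-1.6, 1.2, 0.5]
opening: -0.0
grasp_force: 0.8
```

```bash
python3 st.py
cat > snap.py <<'E'
import sys
from bench import vision
from h import *
d={n:vision.camera(n) for n in("top","scene")}
pickle.dump(d,open(sys.argv[1]+".pkl","wb"))
E
cat > pair.py <<'E'
import sys
from h import *
n=sys.argv[1];d=pickle.load(open(n+".pkl","rb"))
a=list(map(int,sys.argv[2:10]))  # x0 y0 w h top, scene
k=float(sys.argv[10])
A=crop(d["top"],*a[:4],k);B=crop(d["scene"],*a[4:],k)
h=max(len(A),len(B));p=lambda I:cv2.copyMakeBorder(I,0,h-len(I),0,0,cv2.BORDER_CONSTANT)
I=np.hstack([p(A),p(B)]);cv2.imwrite(f"pics/{n}_{a[0]}.png",I);print(I.shape)
E
python3 snap.py c1; python3 pair.py c1 225 120 90 110 190 150 90 100 4.4
```

```text
t 3.4333 p [ 0.6109 -0.0054  0.1081] F [-1.6  1.2  0.5] open -0.0 gf 0.7672722777351737
yaw -0.04849729384594277 toolz [ 0.001 -0.001 -1.   ] q [-0.2   0.39  1.61 -0.    1.14  1.42]
(484, 792, 3)
```

View pics/c1_225.png

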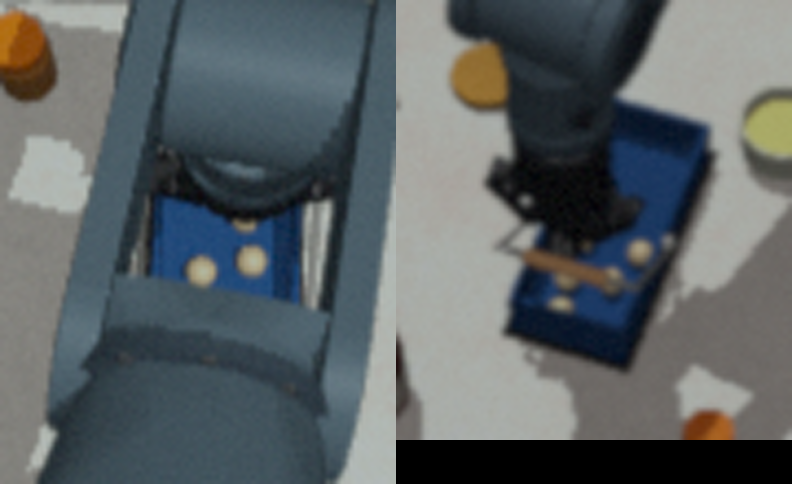

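The bar is at about 0.9 rad past upright (scene crop (570,270)) and the beans haven't moved. Next I go over the top and press it down.

Request:
servo_tool([
  {"dx": -0.1,"dy": 0,"dz": 0.15,"wx": 0,"wy": 0,"wz": 0},
  {"dx": -0.1,"dy": 0,"dz": 0.45,"wx": 0,"wy": 0,"wz": 0},
  {"dx": 0.2,"dy": -0.01,"dz": 0.45,"wx": 0,"wy": 0,"wz": 0},
  {"dx": 0.2,"dy": -0.01,"dz": 0.35,"wx": 0,"wy": 0,"wz": 0},
  {"dx": 0.2,"dy": -0.01,"dz": 0.24,"wx": 0,"wy": 0,"wz": 0},
])

```text
time_s: 3.95
eef_pos: [0.6317, -0.006, 0.1336]
eef_rot: [0.001, 1.0, -0.024, 0.003]
wrist_force: [-0.3, -0.6, 0.2]
opening: 0.0
grasp_force: 0.0
```

Request:
servo_tool([
  {"dx": 0.03,"dy": 0,"dz": -0.13,"wx": 0,"wy": 0,"wz": 0},
  {"dx": 0.09,"dy": 0,"dz": -0.21,"wx": 0,"wy": 0,"wz": 0},
  {"dx": 0.14,"dy": 0,"dz": -0.31,"wx": 0,"wy": 0,"wz": 0},
  {"dx": 0.18,"dy": 0,"dz": -0.4,"wx": 0,"wy": 0,"wz": 0},
  {"dx": 0.21,"dy": -0.01,"dz": -0.51,"wx": 0,"wy": 0,"wz": 0},
])

```text
time_s: 4.37
eef_pos: [0.6509, -0.0054, 0.0791]
eef_rot: [-0.0, 1.0, -0.024, -0.0]
wrist_force: [0.6, 0.6, 1.3]
opening: -0.001
grasp_force: 0.6
```

Request:
servo_tool([
  {"dx": 0.02,"dy": 0,"dz": -0.08,"wx": 0,"wy": 0,"wz": 0},
  {"dx": 0.03,"dy": 0,"dz": -0.12,"wx": 0,"wy": 0,"wz": 0},
  {"dx": 0.03,"dy": 0,"dz": -0.15,"wx": 0,"wy": 0,"wz": 0},
  {"dx": 0.03,"dy": 0,"dz": -0.17,"wx": 0,"wy": 0,"wz": 0},
  {"dx": 0.03,"dy": 0,"dz": -0.18,"wx": 0,"wy": 0,"wz": 0},
])

```text
time_s: 4.78
eef_pos: [0.6536, -0.0056, 0.0631]
eef_rot: [0.0, 1.0, -0.024, -0.0]
wrist_force: [-4.6, -0.1, 9.8]
opening: 0.002
grasp_force: 4.8
```

```bash
python3 st.py
```

```text
t 4.7833 p [ 0.6536 -0.0056  0.0631] F [-4.6 -0.1  9.8] open 0.002 gf 4.8156993091106415
yaw -0.04717116876772705 toolz [-0. -0. -1.] q [-0.19  0.53  1.51 -0.    1.1   1.43]
```

Request:
servo_tool([
  {"dx": 0,"dy": 0,"dz": -0.02,"wx": 0,"wy": 0,"wz": 0},
  {"dx": 0,"dy": 0,"dz": -0.02,"wx": 0,"wy": 0,"wz": 0},
  {"dx": 0,"dy": 0,"dz": 0.1,"wx": 0,"wy": 0,"wz": 0},
  {"dx": 0,"dy": 0,"dz": 0.5,"wx": 0,"wy": 0,"wz": 0},
  {"dx": 0,"dy": 0,"dz": 0.85,"wx": 0,"wy": 0,"wz": 0},
])

```text
time_s: 5.2
eef_pos: [0.6522, -0.0054, 0.1474]
eef_rot: [-0.0, 1.0, -0.024, -0.002]
wrist_force: [1.3, -0.2, 0.5]
opening: -0.0
grasp_force: 0.0
```

Request:
servo_tool([
  {"dx": -0.1,"dy": -0.2,"dz": 0.3,"wx": 0,"wy": 0,"wz": -0.03},
  {"dx": -0.3,"dy": -0.4,"dz": 0.5,"wx": 0,"wy": 0,"wz": -0.06},
  {"dx": -0.5,"dy": -0.6,"dz": 0.5,"wx": 0,"wy": 0,"wz": -0.09},
  {"dx": -0.7,"dy": -0.8,"dz": 0.5,"wx": 0,"wy": 0,"wz": -0.12},
  {"dx": -0.9,"dy": -1,"dz": 0.5,"wx": 0,"wy": 0,"wz": -0.15},
], jaw=1)

```text
time_s: 5.62
eef_pos: [0.5629, -0.1064, 0.1986]
eef_rot: [0.0, 0.966, -0.258, 0.001]
wrist_force: [0.3, -1.8, -0.3]
opening: 0.704
grasp_force: 0.0
```

Request:
servo_tool([
  {"dx": -0.2,"dy": -0.25,"dz": 0,"wx": 0,"wy": 0,"wz": -0.027},
  {"dx": -0.4,"dy": -0.5,"dz": 0,"wx": 0,"wy": 0,"wz": -0.027},
  {"dx": -0.6,"dy": -0.75,"dz": 0,"wx": 0,"wy": 0,"wz": -0.027},
  {"dx": -0.7,"dy": -0.8,"dz": 0,"wx": 0,"wy": 0,"wz": -0.027},
  {"dx": -0.7,"dy": -0.8,"dz": 0,"wx": 0,"wy": 0,"wz": -0.027},
])

```text
time_s: 6.03
eef_pos: [0.492, -0.187, 0.1978]
eef_rot: [0.0, 0.954, -0.299, 0.0]
wrist_force: [0.4, 0.1, 0.7]
opening: 1.002
grasp_force: 0.0
```

```bash
python3 st.py; python3 snap.py c2; python3 pair.py c2 240 140 70 100 190 150 80 90 5
```

```text
t 6.0333 p [ 0.492  -0.187   0.1978] F [0.4 0.1 0.7] open 1.002 gf 0.0
yaw -0.6066555269978454 toolz [-0. -0. -1.] q [-0.59  0.11  1.76 -0.    1.27  1.59]
(500, 750, 3)
```

View pics/c2_240.png

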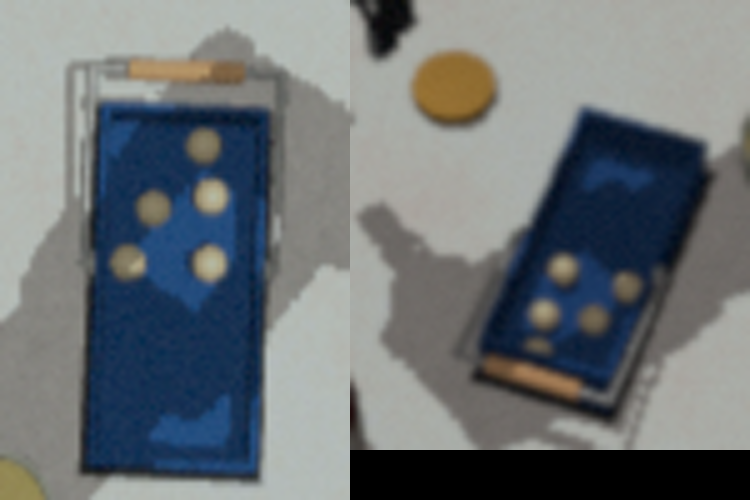

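Bail is down (bar at top crop (187,70), scene crop (533,377)), and all five beans are still in the tub's far half. Now grasping the scoop.

Request:
servo_tool([
  {"dx": -0.1,"dy": -0.25,"dz": -0.1,"wx": 0,"wy": 0,"wz": 0},
  {"dx": -0.2,"dy": -0.5,"dz": -0.2,"wx": 0,"wy": 0,"wz": 0},
  {"dx": -0.3,"dy": -0.8,"dz": -0.35,"wx": 0,"wy": 0,"wz": 0},
  {"dx": -0.33,"dy": -0.89,"dz": -0.55,"wx": 0,"wy": 0,"wz": 0},
  {"dx": -0.33,"dy": -0.89,"dz": -0.75,"wx": 0,"wy": 0,"wz": 0},
])

```text
time_s: 6.55
eef_pos: [0.4616, -0.2764, 0.1223]
eef_rot: [0.001, 0.955, -0.298, 0.001]
wrist_force: [0.5, 0.6, 0.5]
opening: 1.001
grasp_force: 0.0
```

Request:
servo_tool([
  {"dx": 0,"dy": 0,"dz": -0.2,"wx": 0,"wy": 0,"wz": 0},
  {"dx": 0,"dy": 0,"dz": -0.4,"wx": 0,"wy": 0,"wz": 0},
  {"dx": 0,"dy": 0,"dz": -0.55,"wx": 0,"wy": 0,"wz": 0},
  {"dx": 0,"dy": 0,"dz": -0.62,"wx": 0,"wy": 0,"wz": 0},
  {"dx": 0,"dy": 0,"dz": -0.62,"wx": 0,"wy": 0,"wz": 0},
])

```text
time_s: 6.97
eef_pos: [0.4605, -0.2728, 0.0585]
eef_rot: [-0.001, 0.955, -0.296, -0.002]
wrist_force: [-0.1, -0.1, -0.5]
opening: 1.0
grasp_force: 0.0
```

```bash
python3 st.py; python3 snap.py c3; python3 pair.py c3 325 165 90 100 140 140 70 80 5
```

```text
t 6.9667 p [ 0.4605 -0.2728  0.0585] F [-0.1 -0.1 -0.5] open 1.0 gf 0.0
yaw -0.601836090841505 toolz [-0.002  0.003 -1.   ] q [-0.76  0.32  1.83  0.    1.    1.42]
(500, 800, 3)
```

View pics/c3_325.png

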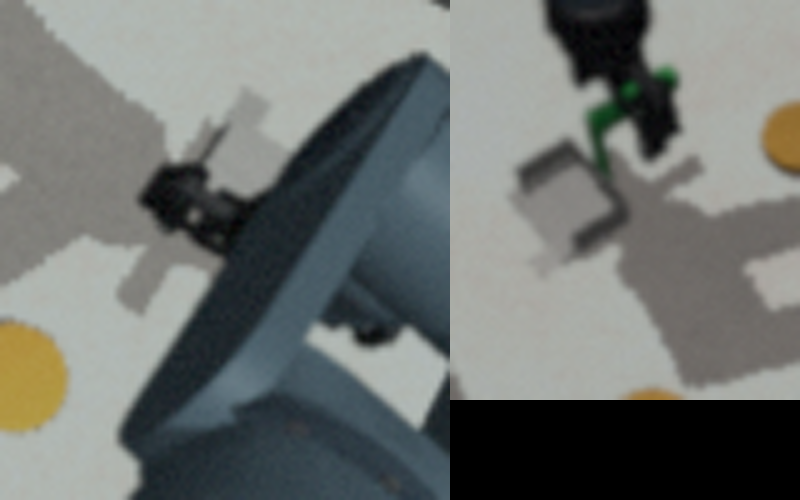

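The fingers straddle the green bar (scene crop (600,110)–(675,75)) and the scoop hasn't moved. Closing.

Request:
servo_tool([
  {"dx": 0,"dy": 0,"dz": 0,"wx": 0,"wy": 0,"wz": 0},
  {"dx": 0,"dy": 0,"dz": 0,"wx": 0,"wy": 0,"wz": 0},
  {"dx": 0,"dy": 0,"dz": 0,"wx": 0,"wy": 0,"wz": 0},
  {"dx": 0,"dy": 0,"dz": 0,"wx": 0,"wy": 0,"wz": 0},
  {"dx": 0,"dy": 0,"dz": 0,"wx": 0,"wy": 0,"wz": 0},
], jaw=0)

```text
time_s: 7.48
eef_pos: [0.4608, -0.2749, 0.0608]
eef_rot: [0.0, 0.955, -0.297, 0.0]
wrist_force: [0.3, -0.1, -0.1]
opening: 0.296
grasp_force: 0.0
```

Request:
servo_tool([
  {"dx": 0,"dy": 0,"dz": 0,"wx": 0,"wy": 0,"wz": 0},
  {"dx": 0,"dy": 0,"dz": 0,"wx": 0,"wy": 0,"wz": 0},
  {"dx": 0,"dy": 0,"dz": 0,"wx": 0,"wy": 0,"wz": 0},
  {"dx": 0,"dy": 0,"dz": 0,"wx": 0,"wy": 0,"wz": 0},
  {"dx": 0,"dy": 0,"dz": 0,"wx": 0,"wy": 0,"wz": 0},
])

```text
time_s: 7.9
eef_pos: [0.4606, -0.2748, 0.0605]
eef_rot: [0.0, 0.955, -0.297, 0.0]
wrist_force: [-1.3, 0.9, 4.2]
opening: 0.177
grasp_force: 61.7
```

Request:
servo_tool([
  {"dx": 0,"dy": 0,"dz": 0.1,"wx": 0,"wy": 0,"wz": 0},
  {"dx": 0,"dy": 0,"dz": 0.25,"wx": 0,"wy": 0,"wz": 0},
  {"dx": 0,"dy": 0,"dz": 0.5,"wx": 0,"wy": 0,"wz": 0},
  {"dx": 0,"dy": 0,"dz": 0.75,"wx": 0,"wy": 0,"wz": 0},
  {"dx": 0,"dy": 0,"dz": 0.9,"wx": 0,"wy": 0,"wz": 0},
])

```text
time_s: 8.32
eef_pos: [0.4612, -0.2751, 0.153]
eef_rot: [0.0, 0.955, -0.297, 0.001]
wrist_force: [0.6, 0.1, -1.5]
opening: 0.177
grasp_force: 61.0
```

```bash
python3 st.py; python3 snap.py c4; python3 pair.py c4 325 165 90 100 140 140 70 80 5
```

```text
t 8.3167 p [ 0.4612 -0.2751  0.153 ] F [ 0.6  0.1 -1.5] open 0.177 gf 60.984917879104614
yaw -0.6033256240993548 toolz [ 0.002 -0.001 -1.   ] q [-0.76  0.18  1.78  0.    1.18  1.42]
(500, 800, 3)
```

View pics/c4_325.png

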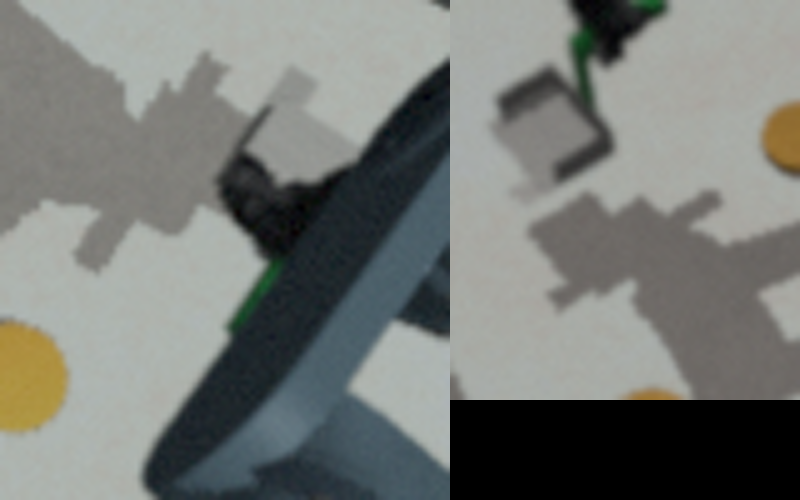

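Scoop is lifted and hanging level (opening 0.177, 61 N). The front of the pan looks odd (a grey tab at (295,85) in the top crop), so I'll check its shape numerically.

Run:
```python
from h import *
yaw=-.6033;c,s=np.cos(yaw),np.sin(yaw)
for pk,o in(("c0",(.515,-.3145,0)),("c4",(.4612+.068*c,-.2751+.068*s,.153+.019-.080))):
    d=pickle.load(open(pk+".pkl","rb"));C=d["scene"]
    print(pk,"cols y +52..-52, rows x")
    for x in range(66,-46,-8):
        P=[(o[0]+c*x/1e3-s*y/1e3,o[1]+s*x/1e3+c*y/1e3,o[2]+.002) for y in range(60,-61,-8)]
        uv=proj(C,P).astype(np.float32)
        g=cv2.remap(cv2.cvtColor(C["frame"],cv2.COLOR_RGB2GRAY),uv[None,:,0],uv[None,:,1],cv2.INTER_LINEAR)[0]
        print("%4d"%x,*["%4d"%v for v in g])
```

```text
c0 cols y +52..-52, rows x
  66  159  159  159  161  160  161  161  160  161  159  160  160  160  161  161  162
  58  158  159  161  160  159  161  159  159  161  161  159  162  161  160  159  162
  50  159  160  159  158  160  159  159  159  160  160  159  160  163  161  161  162
  42  161  160  156  143  147  148  159  159  162  160  160  159  160  161  162  162
  34  160  160  159  145  142  147  158  162  160  161  160  159  160  162  163  161
  26  160  161  156  138  137  142  147  151  152  153  151  148  152  159  163  163
  18  161  159  149  118  129  131  129  127  129  131  128  123  124  140  160  162
  10  161  159  128   96  110  127  128  129  127  127  129  123  106  112  142  155
   2  162  156  114   69   63  101  128  129  128  128  127  123   94   70   72  116
  -6  161  154  110   66   55   94  126  127  127  126  124  122   95   69   56   95
 -14  162  155  114   71   53   88  124  126  126  126  125  122   99   68   55   95
 -22  163  146  102   65   53   93  126  128  126  125  125  123   97   68   53   91
 -30  162  149  106   67   54   98  125  126  126  12
[... 633 characters left out ...]
  163  165  169  171
  18  109  147  167  148  132  134  134  134  137  138  136  133  130  141  164  171
  10  107  144  167  137  112  129  133  132  132  131  131  129  118  115  146  165
   2  108  140  168  124   62   84  124  133  130  131  131  129  113   80   75  104
  -6  137  156  166  117   57   75  120  129  130  130  129  128  116   80   58   69
 -14  167  169  165  115   55   75  120  130  128  129  129  127  105   78   58   67
 -22  169  168  164  112   56   72  122  130  131  130  129  129  109   77   58   67
 -30  169  169  164  110   54   72  121  129  130  129  129  128  107   77   57   72
 -38  170  169  165  122   58   64   99  108  106  103  104  108   97   70   56   71
```

The pan floor appears as in the text, and the thin lip just renders patchily. Carrying the scoop over the tub's near half.

Request:
servo_tool([
  {"dx": -0.1,"dy": 0.15,"dz": 0.05,"wx": 0,"wy": 0,"wz": 0.03},
  {"dx": -0.2,"dy": 0.35,"dz": 0.1,"wx": 0,"wy": 0,"wz": 0.06},
  {"dx": -0.3,"dy": 0.55,"dz": 0.15,"wx": 0,"wy": 0,"wz": 0.09},
  {"dx": -0.4,"dy": 0.75,"dz": 0.2,"wx": 0,"wy": 0,"wz": 0.12},
  {"dx": -0.5,"dy": 1,"dz": 0.2,"wx": 0,"wy": 0,"wz": 0.15},
])

```text
time_s: 8.83
eef_pos: [0.4098, -0.1741, 0.1698]
eef_rot: [-0.0, 0.998, -0.064, -0.0]
wrist_force: [0.8, 0.3, -2.1]
opening: 0.174
grasp_force: 61.0
```

Request:
servo_tool([
  {"dx": -0.05,"dy": 0.2,"dz": 0,"wx": 0,"wy": 0,"wz": 0.0265},
  {"dx": -0.1,"dy": 0.4,"dz": 0,"wx": 0,"wy": 0,"wz": 0.0265},
  {"dx": -0.1,"dy": 0.6,"dz": 0,"wx": 0,"wy": 0,"wz": 0.0265},
  {"dx": -0.1,"dy": 0.8,"dz": 0,"wx": 0,"wy": 0,"wz": 0.0265},
  {"dx": -0.1,"dy": 1,"dz": 0,"wx": 0,"wy": 0,"wz": 0.0265},
])

```text
time_s: 9.25
eef_pos: [0.3995, -0.0733, 0.169]
eef_rot: [-0.001, 1.0, -0.025, -0.001]
wrist_force: [0.3, -0.2, -1.8]
opening: 0.176
grasp_force: 60.9
```

Request:
servo_tool([
  {"dx": 0,"dy": 0.2,"dz": 0,"wx": 0,"wy": 0,"wz": 0},
  {"dx": 0,"dy": 0.4,"dz": 0,"wx": 0,"wy": 0,"wz": 0},
  {"dx": 0,"dy": 0.65,"dz": 0,"wx": 0,"wy": 0,"wz": 0},
  {"dx": 0,"dy": 0.87,"dz": 0,"wx": 0,"wy": 0,"wz": 0},
  {"dx": 0,"dy": 0.87,"dz": 0,"wx": 0,"wy": 0,"wz": 0},
])

```text
time_s: 9.67
eef_pos: [0.399, 0.0156, 0.1688]
eef_rot: [-0.001, 1.0, -0.023, -0.001]
wrist_force: [-0.5, 0.8, -2.2]
opening: 0.177
grasp_force: 60.9
```

```bash
python3 st.py; python3 snap.py c5; python3 pair.py c5 235 140 80 120 190 140 80 95 5
```

```text
t 9.6667 p [0.399  0.0156 0.1688] F [-0.5  0.8 -2.2] open 0.177 gf 60.89211702346802
yaw -0.046143134608010866 toolz [-0.003  0.002 -1.   ] q [-0.26 -0.16  2.09  0.    1.22  1.35]
(600, 800, 3)
```

Request:
servo_tool([
  {"dx": 0,"dy": 0,"dz": -0.2,"wx": 0,"wy": 0,"wz": 0},
  {"dx": 0,"dy": 0,"dz": -0.4,"wx": 0,"wy": 0,"wz": 0},
  {"dx": 0,"dy": 0,"dz": -0.6,"wx": 0,"wy": 0,"wz": 0},
  {"dx": 0,"dy": 0,"dz": -0.75,"wx": 0,"wy": 0,"wz": 0},
  {"dx": 0,"dy": 0,"dz": -0.85,"wx": 0,"wy": 0,"wz": 0},
])

```text
time_s: 10.18
eef_pos: [0.4074, 0.0094, 0.0924]
eef_rot: [0.002, 1.0, -0.025, 0.005]
wrist_force: [-16.5, 3.4, 107.8]
opening: 0.182
grasp_force: 92.8
```

Request:
servo_tool([
  {"dx": 0,"dy": 0,"dz": -0.04,"wx": 0,"wy": 0,"wz": 0},
  {"dx": 0,"dy": 0,"dz": -0.08,"wx": 0,"wy": 0,"wz": 0},
  {"dx": 0,"dy": 0,"dz": -0.11,"wx": 0,"wy": 0,"wz": 0},
  {"dx": 0,"dy": 0,"dz": -0.13,"wx": 0,"wy": 0,"wz": 0},
  {"dx": 0,"dy": 0,"dz": -0.14,"wx": 0,"wy": 0,"wz": 0},
])

```text
time_s: 10.6
eef_pos: [0.4104, 0.0098, 0.0797]
eef_rot: [0.001, 1.0, -0.025, 0.009]
wrist_force: [-5.4, 1.6, 45.5]
opening: 0.175
grasp_force: 58.0
```

```bash
python3 st.py; python3 snap.py c6; python3 pair.py c6 235 140 70 110 185 135 85 110 5
```

```text
t 10.6 p [0.4104 0.0098 0.0797] F [-5.4  1.6 45.5] open 0.175 gf 58.032676577568054
yaw -0.0502773815978736 toolz [ 0.019 -0.003 -1.   ] q [-0.27  0.01  2.14  0.    0.97  1.35]
(550, 775, 3)
```

View pics/c6_235.png

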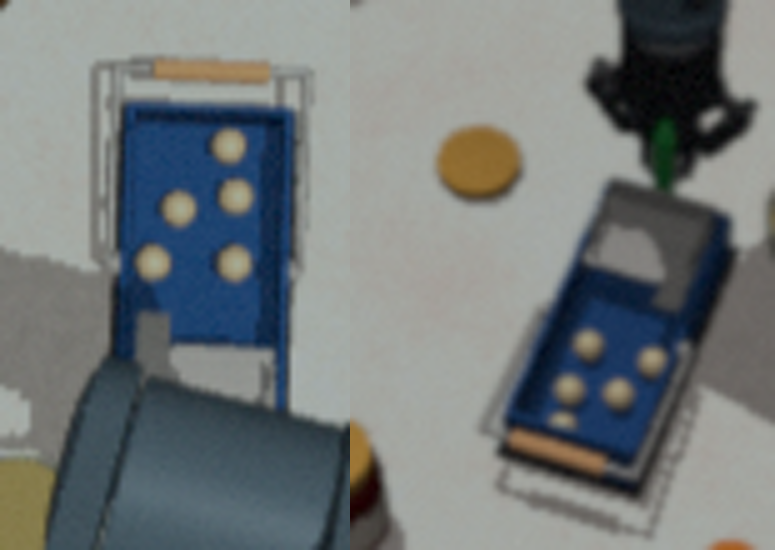

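The top/scene crop shows the scoop at the tub's near end with its post on the near rim: I hadn't counted the post 8 mm behind the back wall. I'll back up, shift forward and re-measure.

Request:
servo_tool([
  {"dx": 0.05,"dy": 0,"dz": 0.1,"wx": 0,"wy": 0,"wz": 0},
  {"dx": 0.1,"dy": 0,"dz": 0.2,"wx": 0,"wy": 0,"wz": 0},
  {"dx": 0.18,"dy": 0,"dz": 0.35,"wx": 0,"wy": 0,"wz": 0},
  {"dx": 0.22,"dy": 0,"dz": 0.35,"wx": 0,"wy": 0,"wz": 0},
  {"dx": 0.22,"dy": 0,"dz": 0.35,"wx": 0,"wy": 0,"wz": 0},
])

```text
time_s: 11.12
eef_pos: [0.4239, 0.0112, 0.1065]
eef_rot: [0.0, 1.0, -0.025, 0.001]
wrist_force: [0.6, -0.9, -1.6]
opening: 0.17
grasp_force: 62.5
```

```bash
python3 st.py; python3 snap.py c7
python3 - <<'E'
from h import *
d=pickle.load(open("c7.pkl","rb"))
for n in d:
    f=d[n]["frame"].astype(int);m=(f[...,1]>f[...,0]+25)&(f[...,1]>f[...,2]+15)
    k,l,s,c=cv2.connectedComponentsWithStats(m.astype(np.uint8))
    for i in range(1,k):
        if s[i,4]>8:print(n,s[i].tolist(),c[i].round(1))
# scene gray profile around the pan, pixel rows
S=d["scene"]["frame"]
A=crop(d["top"],235,165,70,75,5);B=crop(d["scene"],215,145,85,75,5)
I=np.hstack([A,B]);cv2.imwrite("pics/c7.png",I);print(I.shape)
E
```

```text
t 11.1167 p [0.4239 0.0112 0.1065] F [ 0.6 -0.9 -1.6] open 0.17 gf 62.53692492842674
yaw -0.049909771340395905 toolz [ 0.002 -0.001 -1.   ] q [-0.25 -0.    2.08 -0.    1.06  1.37]
top [119, 139, 13, 12, 128] [125.1 144.4]
top [137, 146, 18, 21, 143] [148.5 158.9]
top [272, 252, 5, 3, 13] [274. 253.]
scene [245, 157, 5, 14, 41] [247.  163.3]
scene [343, 236, 10, 10, 74] [347.8 240.4]
scene [332, 257, 17, 13, 99] [338.9 264.3]
(375, 775, 3)
```

View pics/c7.png

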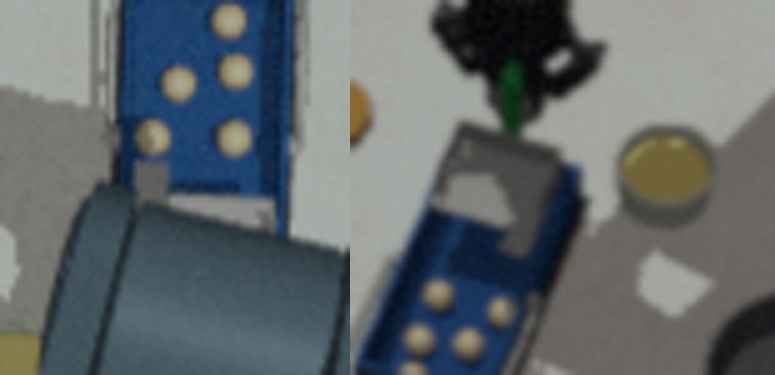

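View 10 (my last): in the top crop the lip tab tip is at (137–168,164) and the floor edge at v≈200. In the scene crop the back wall top runs (465,122)–(562,150) and the tab tip corners are (498,248),(525,258). From these I can triangulate the scoop's pitch.

Run:
```python
from h import *
d=pickle.load(open("c7.pkl","rb"));T,S=d["top"],d["scene"]
t=lambda u,v:((u+.5)/5-.5+235,(v+.5)/5-.5+165)
s=lambda u,v:((u-350+.5)/5-.5+215,(v+.5)/5-.5+145)
for a,b in(((137,163),(525,258)),((168,165),(498,248))):
    P,e=tri(T,t(*a),S,s(*b));print("tab",P.round(4),e.round(4))
    # pred in tool frame: 
    yaw=-.05;c,n=np.cos(yaw),np.sin(yaw);D=P-[.4239,.0112,.1065-.0605]
    print(" scoop frame (flat)",c*D[0]+n*D[1]-.067,-n*D[0]+c*D[1],D[2])
def pred(p,P):
    ph,dx,dz=p;x,y,z=P[0]+.067,P[1],P[2]-.0795  # about grasp pt
    x,z=x*np.cos(ph)+z*np.sin(ph)+dx,-x*np.sin(ph)+z*np.cos(ph)+dz   # ph>0 lip down
    return [.4239+c*x-n*y,.0112+n*x+c*y,.1065+.019+z]
corr=[(S,s(465,123),(-.042,-.041,.028)),(S,s(560,151),(-.042,.041,.028)),(T,t(137,163),(.042,.033,.002)),(T,t(168,165),(.042,.015,.002)),(S,s(525,258),(.042,.033,.002)),(S,s(498,248),(.042,.015,.002))]
r=lambda p:np.concatenate([proj(C,pred(p,P))[0]-uv for C,uv,P in corr])
print(r([0,0,0]).reshape(-1,2).round(1).tolist())
for f in (lambda q:r([q[0],0,0]),lambda q:r([q[0],q[1],0]),lambda q:r(q)):
    try:q=least_squares(f,[0,0,0]);print(q.x.round(4),f(q.x).reshape(-1,2).round(1).tolist())
    except Exception as e:print(e)
```

```text
tab [0.5221 0.0454 0.0704] 0.0002
 scoop frame (flat) 0.029354008769177015 0.03904024668262351 0.024368131720544237
tab [0.5207 0.0257 0.0732] 0.0028
 scoop frame (flat) 0.028936833394361136 0.019318382412122553 0.02720494304010694
[[-2.0, 5.7], [-0.3, 6.0], [2.3, -3.4], [2.0, -3.6], [-2.7, 5.6], [-1.9, 6.2]]
[0.1914 0.     0.    ] [[-1.1, 4.2], [0.5, 4.4], [2.1, 2.6], [1.8, 2.4], [-1.3, 4.8], [-0.4, 5.5]]
[-0.1972 -0.0276  0.    ] [[-0.4, 1.2], [1.2, 1.3], [2.0, 0.7], [1.9, 0.5], [-1.4, -0.9], [-0.6, -0.3]]
[-0.0256 -0.0155  0.0181] [[-0.8, -0.1], [1.0, 0.1], [2.1, 0.4], [1.9, 0.2], [-1.5, -0.4], [-0.7, 0.3]]
```

The scoop slipped in the grip: about 15 mm back and 18 mm up, pitch about -1.5°. I'll refine this, then reseat it in the tub.

Run:
```python
from h import *
d=pickle.load(open("c7.pkl","rb"));T,S=d["top"],d["scene"]
t=lambda u,v:((u+.5)/5-.5+235,(v+.5)/5-.5+165)
s=lambda u,v:((u-350+.5)/5-.5+215,(v+.5)/5-.5+145)
def pred(p,P):
    ph,dx,dz,dy,w=p;c,n=np.cos(-.05+w),np.sin(-.05+w);x,y,z=P[0]+.067,P[1]+dy,P[2]-.0795
    x,z=x*np.cos(ph)+z*np.sin(ph)+dx,-x*np.sin(ph)+z*np.cos(ph)+dz
    return [.4239+c*x-n*y,.0112+n*x+c*y,.1065+.019+z]
corr=[(S,s(465,123),(-.042,-.041,.028)),(S,s(560,151),(-.042,.041,.028)),(T,t(137,163),(.042,.037,.002)),(T,t(168,165),(.042,.018,.002)),(S,s(525,258),(.042,.037,.002)),(S,s(498,248),(.042,.018,.002))]
r=lambda p:np.concatenate([proj(C,pred(p,P))[0]-uv for C,uv,P in corr])
q=least_squares(r,[0]*5).x;print(q.round(4),r(q).reshape(-1,2).round(1).tolist())
print("handle end top/scene",[proj(C,[pred(q,(-.122,y,z)) for y in(-.008,.008) for z in (.09,.07)]).round(1).tolist() for C in(T,S)])
print("bar front scene",proj(S,[pred(q,(-.042,0,z)) for z in(.09,.07,.028)]).round(1).tolist())
f=T["frame"];print(f[247:258,268:282,1]);g=S["frame"].astype(int);print((g[...,1]-g[...,0])[150:176,242:254])
```

```text
[-0.047  -0.016   0.0184  0.0003  0.0128] [[-0.8, 0.0], [1.1, 0.0], [0.2, 0.1], [0.4, -0.2], [-0.1, -0.3], [0.4, 0.3]]
handle end top/scene [[[277.1, 257.2], [276.9, 256.3], [271.1, 257.0], [271.0, 256.1]], [[252.2, 145.3], [252.0, 148.8], [256.3, 146.3], [256.1, 149.9]]]
bar front scene [[247.6, 161.3], [247.5, 164.8], [247.2, 172.0]]
[[ 72  75  78  73  74  75  79  80  80  79  79  81  79  83]
 [ 68  69  72  70  71  76  74  76  74  76  76  80  78  77]
 [ 65  64  63  69  71  66  72  73  72  76  75  76  78  77]
 [ 94  74  73  69  65  68  64  64  66  70  70  70  76  73]
 [151 134 125  90  74  65  67  64  65  69  68  68  70  69]
 [169 164 157 119 110 100  97  81  79  71  73  68  64  65]
 [170 171 166 134 123 118 121 117 118 115 124  96  80  74]
 [168 169 170 160 147 135 124 127 138 154 159 152 149 132]
 [167 167 170 169 165 160 155 154 162 169 169 169 168 162]
 [169 170 170 171 171 168 167 167 171 172 171 171 170 171]
 [169 171 169 172 171 169 170 170 170 170 171 171 173 170]]
[[-1  0  0  1  1 -1  0 -2 -3 -2  2 -1]
 [-1  3  1 -1  0 -3  3 -1 -3  2  3  4]
 [ 0  0  2  4 -2 -1 -3  1 -1  2  0
[... 202 characters left out ...]
-1  1  5 18 31 41 36 16  6 -4 -2 -1]
 [ 3  2  7 25 43 46 42 20  7  3 -2 -1]
 [ 0  4  9 28 44 46 40 24 10  1 -1  1]
 [ 3  2 12 30 44 47 41 28  8  1 -2  2]
 [ 2  4 10 23 36 41 37 25 13  1  4  4]
 [ 2  2  8 21 32 36 27 19  5  0  2  2]
 [ 3  4  7 20 35 35 32 13  4  2 -2  1]
 [ 3  3  5 21 31 34 29 14  2  1  1  1]
 [ 3  3  6 21 31 32 26 13  3  1 -1  3]
 [ 2  4  4 17 33 32 27 13  4 -2  1  2]
 [ 3  4  5 14 34 34 28 10  2  0  0  1]
 [ 2  4  5 13 28 34 26  9  2  1  1 -1]
 [ 2  3  5 12 23 28 22  8  3  2  1  0]
 [ 1  0  2  5 12 17 15  7  1  1  2  2]
 [-2  0  0  2  1  6  6  5  1  1  1  1]
 [ 1 -2  1  0  0  1  1  1  2  1  1  0]
 [ 0 -1  0  0 -2 -1 -1  0  1 -3 -1  1]
 [-1  0  0 -1 -1  0 -1  0 -1  0 -1  1]]
```

Run:
```python
from h import *
d=pickle.load(open("c7.pkl","rb"));T,S=d["top"],d["scene"]
t=lambda u,v:((u+.5)/5-.5+235,(v+.5)/5-.5+165)
s=lambda u,v:((u-350+.5)/5-.5+215,(v+.5)/5-.5+145)
def pred(p,P):
    ph,dx,dz,dy,w=p;c,n=np.cos(-.05+w),np.sin(-.05+w);x,y,z=P[0]+.067,P[1]+dy,P[2]-.0795
    x,z=x*np.cos(ph)+z*np.sin(ph)+dx,-x*np.sin(ph)+z*np.cos(ph)+dz
    return [.4239+c*x-n*y,.0112+n*x+c*y,.1065+.019+z]
corr=[(S,s(465,123),(-.042,-.041,.028)),(S,s(560,151),(-.042,.041,.028)),(T,t(137,163),(.042,.037,.002)),(T,t(168,165),(.042,.018,.002)),(S,s(525,258),(.042,.037,.002)),(S,s(498,248),(.042,.018,.002)),
(S,(247.1,157),(-.042,0,.09)),(S,(247,162.2),(-.042,0,.07)),(S,(247.1,170.8),(-.042,0,.028)),(T,(274.5,254),(-.122,0,.08))]
r=lambda p:np.concatenate([proj(C,pred(p,P))[0]-uv for C,uv,P in corr])
q=least_squares(r,[0]*5,loss="soft_l1").x;print(q.round(4),r(q).reshape(-1,2).round(1).tolist())
for n,P in(("lip",(.042,0,0)),("rear",(-.042,0,0)),("post rear",(-.05,0,0)),("grip",(-.068,0,.08)),("hend",(-.122,0,.08))):print(n,np.round(pred(q,P),4))
```

```text
[ 0.0238 -0.0099  0.0296  0.0002  0.0184] [[-1.0, -0.9], [0.9, -1.0], [0.0, -0.2], [0.3, -0.5], [0.0, -0.7], [0.5, -0.0], [-0.1, 4.2], [-0.0, 2.2], [-0.1, 0.2], [-0.1, 0.8]]
lip [0.521  0.0083 0.073 ]
rear [0.4371 0.011  0.075 ]
post rear [0.4291 0.0112 0.0752]
grip [0.413  0.0117 0.1556]
hend [0.359  0.0134 0.1569]
```

The scoop has slid up ~20–30 mm in the pads, which now mostly grip the post. The safest fix is to set it down on the bare worktop near where it started and regrasp.

Request:
servo_tool([
  {"dx": 0,"dy": 0,"dz": 0.2,"wx": 0,"wy": 0,"wz": 0},
  {"dx": 0,"dy": -0.1,"dz": 0.35,"wx": 0,"wy": 0,"wz": 0},
  {"dx": 0,"dy": -0.3,"dz": 0.35,"wx": 0,"wy": 0,"wz": 0},
  {"dx": 0.05,"dy": -0.5,"dz": 0.35,"wx": 0,"wy": 0,"wz": 0},
  {"dx": 0.1,"dy": -0.7,"dz": 0.35,"wx": 0,"wy": 0,"wz": 0},
])

```text
time_s: 11.63
eef_pos: [0.4315, -0.0581, 0.1402]
eef_rot: [-0.0, 1.0, -0.024, -0.001]
wrist_force: [-0.2, 0.1, -1.6]
opening: 0.173
grasp_force: 62.6
```

Request:
servo_tool([
  {"dx": 0.05,"dy": -0.2,"dz": 0,"wx": 0,"wy": 0,"wz": 0},
  {"dx": 0.1,"dy": -0.4,"dz": 0,"wx": 0,"wy": 0,"wz": 0},
  {"dx": 0.15,"dy": -0.6,"dz": 0,"wx": 0,"wy": 0,"wz": 0},
  {"dx": 0.2,"dy": -0.8,"dz": 0,"wx": 0,"wy": 0,"wz": 0},
  {"dx": 0.2,"dy": -1,"dz": 0,"wx": 0,"wy": 0,"wz": 0},
])

```text
time_s: 12.05
eef_pos: [0.452, -0.1584, 0.1398]
eef_rot: [-0.001, 1.0, -0.025, -0.001]
wrist_force: [-0.5, 0.2, -1.6]
opening: 0.172
grasp_force: 62.6
```

Request:
servo_tool([
  {"dx": 0,"dy": -0.2,"dz": -0.1,"wx": 0,"wy": 0,"wz": 0},
  {"dx": 0,"dy": -0.4,"dz": -0.2,"wx": 0,"wy": 0,"wz": 0},
  {"dx": 0,"dy": -0.6,"dz": -0.4,"wx": 0,"wy": 0,"wz": 0},
  {"dx": 0,"dy": -0.8,"dz": -0.6,"wx": 0,"wy": 0,"wz": 0},
  {"dx": 0,"dy": -1,"dz": -0.8,"wx": 0,"wy": 0,"wz": 0},
])

```text
time_s: 12.47
eef_pos: [0.4513, -0.258, 0.059]
eef_rot: [-0.001, 1.0, -0.025, -0.001]
wrist_force: [-0.1, 0.5, -1.5]
opening: 0.17
grasp_force: 62.6
```

Request:
servo_tool([
  {"dx": 0,"dy": -0.05,"dz": -0.05,"wx": 0,"wy": 0,"wz": 0},
  {"dx": 0,"dy": -0.1,"dz": -0.08,"wx": 0,"wy": 0,"wz": 0},
  {"dx": 0,"dy": -0.1,"dz": -0.11,"wx": 0,"wy": 0,"wz": 0},
  {"dx": 0,"dy": -0.1,"dz": -0.14,"wx": 0,"wy": 0,"wz": 0},
  {"dx": 0,"dy": -0.1,"dz": -0.16,"wx": 0,"wy": 0,"wz": 0},
])

```text
time_s: 12.88
eef_pos: [0.4528, -0.267, 0.0456]
eef_rot: [0.0, 1.0, -0.024, 0.0]
wrist_force: [-0.7, -0.9, -2.5]
opening: 0.172
grasp_force: 62.6
```

```bash
python3 st.py
```

```text
t 12.8833 p [ 0.4528 -0.267   0.0456] F [-0.7 -0.9 -2.5] open 0.172 gf 62.572884410619736
yaw -0.04816157786265255 toolz [ 0. -0. -1.] q [-0.76  0.32  1.86  0.    0.96  0.86]
```

Request:
servo_tool([
  {"dx": 0,"dy": 0,"dz": -0.01,"wx": 0,"wy": 0,"wz": 0},
  {"dx": 0,"dy": 0,"dz": -0.02,"wx": 0,"wy": 0,"wz": 0},
  {"dx": 0,"dy": 0,"dz": -0.03,"wx": 0,"wy": 0,"wz": 0},
  {"dx": 0,"dy": 0,"dz": -0.04,"wx": 0,"wy": 0,"wz": 0},
  {"dx": 0,"dy": 0,"dz": -0.05,"wx": 0,"wy": 0,"wz": 0},
])

```text
time_s: 13.3
eef_pos: [0.4527, -0.2676, 0.0405]
eef_rot: [0.0, 1.0, -0.024, 0.0]
wrist_force: [0.8, 0.6, -2.8]
opening: 0.174
grasp_force: 62.6
```

Request:
servo_tool([
  {"dx": 0,"dy": 0,"dz": -0.01,"wx": 0,"wy": 0,"wz": 0},
  {"dx": 0,"dy": 0,"dz": -0.02,"wx": 0,"wy": 0,"wz": 0},
  {"dx": 0,"dy": 0,"dz": -0.03,"wx": 0,"wy": 0,"wz": 0},
  {"dx": 0,"dy": 0,"dz": -0.04,"wx": 0,"wy": 0,"wz": 0},
  {"dx": 0,"dy": 0,"dz": -0.05,"wx": 0,"wy": 0,"wz": 0},
])

```text
time_s: 13.72
eef_pos: [0.4525, -0.2677, 0.0353]
eef_rot: [-0.0, 1.0, -0.024, -0.0]
wrist_force: [-4.5, 0.8, 5.1]
opening: 0.169
grasp_force: 63.9
```

Request:
servo_tool([
  {"dx": 0,"dy": 0,"dz": -0.01,"wx": 0,"wy": 0,"wz": 0},
  {"dx": 0,"dy": 0,"dz": -0.02,"wx": 0,"wy": 0,"wz": 0},
  {"dx": 0,"dy": 0,"dz": -0.03,"wx": 0,"wy": 0,"wz": 0},
  {"dx": 0,"dy": 0,"dz": -0.03,"wx": 0,"wy": 0,"wz": 0},
  {"dx": 0,"dy": 0,"dz": -0.03,"wx": 0,"wy": 0,"wz": 0},
])

```text
time_s: 14.13
eef_pos: [0.4524, -0.2682, 0.0341]
eef_rot: [0.0, 1.0, -0.024, -0.0]
wrist_force: [-11.4, 3.7, 17.9]
opening: 0.169
grasp_force: 67.3
```

Request:
servo_tool([
  {"dx": 0,"dy": 0,"dz": 0,"wx": 0,"wy": 0,"wz": 0},
  {"dx": 0,"dy": 0,"dz": 0,"wx": 0,"wy": 0,"wz": 0},
  {"dx": 0,"dy": 0,"dz": 0,"wx": 0,"wy": 0,"wz": 0},
  {"dx": 0,"dy": 0,"dz": 0,"wx": 0,"wy": 0,"wz": 0},
  {"dx": 0,"dy": 0,"dz": 0,"wx": 0,"wy": 0,"wz": 0},
], jaw=1)

```text
time_s: 14.55
eef_pos: [0.4526, -0.2676, 0.0321]
eef_rot: [-0.0, 1.0, -0.024, -0.0]
wrist_force: [-0.2, -0.4, -0.9]
opening: 0.868
grasp_force: 0.0
```

Request:
servo_tool([
  {"dx": 0,"dy": 0,"dz": 0.1,"wx": 0,"wy": 0,"wz": 0},
  {"dx": 0,"dy": 0,"dz": 0.3,"wx": 0,"wy": 0,"wz": 0},
  {"dx": 0,"dy": 0,"dz": 0.6,"wx": 0,"wy": 0,"wz": 0},
  {"dx": 0,"dy": 0,"dz": 0.9,"wx": 0,"wy": 0,"wz": 0},
  {"dx": 0,"dy": 0,"dz": 1,"wx": 0,"wy": 0,"wz": 0},
])

```text
time_s: 14.97
eef_pos: [0.4546, -0.2694, 0.1374]
eef_rot: [0.002, 1.0, -0.024, 0.003]
wrist_force: [0.8, -0.3, -0.1]
opening: 1.0
grasp_force: 0.0
```

Request:
servo_tool([
  {"dx": 0,"dy": 0.25,"dz": 0.1,"wx": 0,"wy": 0,"wz": 0},
  {"dx": 0,"dy": 0.5,"dz": 0.3,"wx": 0,"wy": 0,"wz": 0},
  {"dx": -0.2,"dy": 0.75,"dz": 0.5,"wx": 0,"wy": 0,"wz": 0},
  {"dx": -0.4,"dy": 0.9,"dz": 0.5,"wx": 0,"wy": 0,"wz": 0},
  {"dx": -0.5,"dy": 1,"dz": 0.5,"wx": 0,"wy": 0,"wz": 0},
])

```text
time_s: 15.38
eef_pos: [0.4016, -0.1661, 0.1833]
eef_rot: [0.0, 1.0, -0.024, 0.0]
wrist_force: [0.8, 0.1, -0.5]
opening: 0.999
grasp_force: 0.0
```

```bash
python3 st.py; python3 snap.py c8
python3 - <<'E'
from h import *
d=pickle.load(open("c8.pkl","rb"));d0=pickle.load(open("c0.pkl","rb"))
for D in(d0,d):
  for n in D:
    f=D[n]["frame"].astype(int);m=(f[...,1]>f[...,0]+18)&(f[...,1]>f[...,2]+10)
    k,l,s,c=cv2.connectedComponentsWithStats(m.astype(np.uint8))
    for i in range(1,k):
        if s[i,4]>20:
            print(n,s[i].tolist(),c[i].round(1))
            r=cv2.minAreaRect(np.argwhere(l==i)[:,::-1].astype(np.float32));print("   ",cv2.boxPoints(r).round(1).tolist())
E
```

```text
t 15.3833 p [ 0.4016 -0.1661  0.1833] F [ 0.8  0.1 -0.5] open 0.999 gf 0.0
yaw -0.047437468808897765 toolz [ 0.001 -0.001 -1.   ] q [-0.67 -0.09  1.99 -0.    1.24  0.95]
scene [167, 153, 18, 20, 109] [175.2 160. ]
    [[163.39999389648438, 165.8000030517578], [178.89999389648438, 149.1999969482422], [185.5, 155.39999389648438], [170.0, 172.0]]
scene [343, 236, 11, 10, 83] [347.8 240.3]
    [[343.0, 236.0], [353.0, 236.0], [353.0, 245.0], [343.0, 245.0]]
scene [331, 256, 19, 14, 132] [338.8 264.1]
    [[328.29998779296875, 265.6000061035156], [331.70001220703125, 255.89999389648438], [349.6000061035156, 262.20001220703125], [346.20001220703125, 271.8999938964844]]
top [119, 138, 14, 13, 141] [125.1 144.3]
    [[119.0, 150.0], [119.0, 138.0], [132.0, 138.0], [132.0, 150.0]]
top [137, 146, 19, 22, 167] [148.4 158.9]
    [[136.60000610351562, 164.6999969482422], [148.3000030517578, 145.60000610351562], [159.3000030517578, 152.3000030517578], [147.60000610351562, 171.5]]
top [363, 209, 19, 26, 202] [371.8 220.5]
    [[357.5, 228.8000030517578], [372.70001220703125, 205.3000030517578], [38
[... 176 characters left out ...]
9.0, 150.0]]
top [137, 146, 19, 22, 169] [148.3 158.8]
    [[136.60000610351562, 164.6999969482422], [148.39999389648438, 145.39999389648438], [159.10000610351562, 152.0], [147.3000030517578, 171.3000030517578]]
scene [173, 147, 11, 25, 101] [177.4 157.4]
    [[170.0, 169.0], [177.8000030517578, 145.60000610351562], [183.8000030517578, 147.60000610351562], [176.0, 171.0]]
scene [343, 236, 11, 10, 84] [347.7 240.3]
    [[343.0, 236.0], [353.0, 236.0], [353.0, 245.0], [343.0, 245.0]]
scene [331, 256, 19, 14, 129] [338.9 264.1]
    [[328.29998779296875, 265.6000061035156], [331.70001220703125, 255.89999389648438], [349.6000061035156, 262.20001220703125], [346.20001220703125, 271.8999938964844]]
```

```bash
cat > sil.py <<'E'
from h import *
from scipy.optimize import minimize
def box(x0,x1,y,z0,z1):return np.array([(x,s,z) for x in(x0,x1) for s in(-y,y) for z in(z0,z1)])
B=[box(-.122,-.042,.008,.07,.09),box(-.05,-.042,.006,.01,.07)]
W=[]
def fitS(C,x0,u0,v0,u1,v1):
    f=C["frame"].astype(float);g=np.clip((f[...,1]-f[...,0])/35,0,1)[v0:v1,u0:u1]
    k=8
    def ren(p):
        c,s=np.cos(p[2]),np.sin(p[2]);I=np.zeros(((v1-v0)*k,(u1-u0)*k),np.uint8)
        for b in B:
            P=np.c_[p[0]+c*b[:,0]-s*b[:,1],p[1]+s*b[:,0]+c*b[:,1],b[:,2]]
            uv=(proj(C,P)-[u0-.5,v0-.5])*k
            cv2.fillConvexPoly(I,cv2.convexHull(uv.astype(np.float32)).astype(np.int32),255)
        return cv2.GaussianBlur(cv2.resize(I,None,fx=1/k,fy=1/k,interpolation=cv2.INTER_AREA)/255.,(0,0),.7)
    cost=lambda p:((ren(p)-g)**2).sum()
    best=min((minimize(cost,[x0[0]+a,x0[1]+b,x0[2]],method="Nelder-Mead",options=dict(initial_simplex=np.array([[x0[0]+a,x0[1]+b,x0[2]]]*4)+np.vstack([np.zeros(3),np.diag([.008,.008,.1])]))) for a in(-.005,.005) for b in(-.005,.005)),key=lambda r:r.fun)
    return best.x.round(4),best.fun.round(2),(g**2).sum().round(1)
if __name__=="__main__":
    print(fitS(pickle.load(open("c0.pkl","rb"))["scene"],(.515,-.3145,-.602),160,145,195,185))
    print(fitS(pickle.load(open("c8.pkl","rb"))["scene"],(.507,-.272,-.04),160,140,195,182))
E
python3 sil.py
```

```text
(array([ 0.5116, -0.318 , -0.5882]), np.float64(15.14), np.float64(101.3))
(array([ 0.5052, -0.2755, -0.0476]), np.float64(15.35), np.float64(95.7))
```

Request:
servo_tool([
  {"dx": 0.1,"dy": -0.25,"dz": 0,"wx": 0,"wy": 0,"wz": 0},
  {"dx": 0.2,"dy": -0.5,"dz": 0,"wx": 0,"wy": 0,"wz": 0},
  {"dx": 0.3,"dy": -0.8,"dz": 0,"wx": 0,"wy": 0,"wz": 0},
  {"dx": 0.38,"dy": -1,"dz": 0,"wx": 0,"wy": 0,"wz": 0},
  {"dx": 0.38,"dy": -1,"dz": -0.25,"wx": 0,"wy": 0,"wz": 0},
])

```text
time_s: 15.9
eef_pos: [0.4449, -0.2751, 0.1618]
eef_rot: [0.004, 1.0, -0.026, 0.004]
wrist_force: [0.3, -1.1, 0.4]
opening: 0.997
grasp_force: 0.0
```

Request:
servo_tool([
  {"dx": 0,"dy": 0,"dz": -0.3,"wx": 0,"wy": 0,"wz": 0},
  {"dx": 0,"dy": 0,"dz": -0.55,"wx": 0,"wy": 0,"wz": 0},
  {"dx": 0,"dy": 0,"dz": -0.8,"wx": 0,"wy": 0,"wz": 0},
  {"dx": 0,"dy": 0,"dz": -0.97,"wx": 0,"wy": 0,"wz": 0},
  {"dx": 0,"dy": 0,"dz": -0.97,"wx": 0,"wy": 0,"wz": 0},
])

```text
time_s: 16.32
eef_pos: [0.4386, -0.2663, 0.0561]
eef_rot: [-0.003, 1.0, -0.025, -0.003]
wrist_force: [-1.3, 0.2, 0.2]
opening: 1.001
grasp_force: 0.0
```

```bash
python3 st.py
```

```text
t 16.3167 p [ 0.4386 -0.2663  0.0561] F [-1.3  0.2  0.2] open 1.001 gf 0.0
yaw -0.04954774226294446 toolz [-0.005  0.005 -1.   ] q [-0.78  0.29  1.88 -0.    0.98  0.84]
```

Request:
servo_tool([
  {"dx": 0,"dy": 0,"dz": 0,"wx": 0,"wy": 0,"wz": 0},
  {"dx": 0,"dy": 0,"dz": 0,"wx": 0,"wy": 0,"wz": 0},
  {"dx": 0,"dy": 0,"dz": 0,"wx": 0,"wy": 0,"wz": 0},
  {"dx": 0,"dy": 0,"dz": 0,"wx": 0,"wy": 0,"wz": 0},
  {"dx": 0,"dy": 0,"dz": 0,"wx": 0,"wy": 0,"wz": 0},
], jaw=0)

```text
time_s: 16.73
eef_pos: [0.4413, -0.2683, 0.0615]
eef_rot: [0.001, 1.0, -0.024, 0.001]
wrist_force: [1.2, -0.0, -0.8]
opening: 0.297
grasp_force: 0.0
```

Request:
servo_tool([
  {"dx": 0,"dy": 0,"dz": 0,"wx": 0,"wy": 0,"wz": 0},
  {"dx": 0,"dy": 0,"dz": 0,"wx": 0,"wy": 0,"wz": 0},
  {"dx": 0,"dy": 0,"dz": 0,"wx": 0,"wy": 0,"wz": 0},
  {"dx": 0,"dy": 0,"dz": 0,"wx": 0,"wy": 0,"wz": 0},
  {"dx": 0,"dy": 0,"dz": 0,"wx": 0,"wy": 0,"wz": 0},
])

```text
time_s: 17.15
eef_pos: [0.441, -0.2681, 0.0613]
eef_rot: [0.001, 1.0, -0.024, 0.0]
wrist_force: [-1.9, 0.5, 6.0]
opening: 0.176
grasp_force: 58.8
```

```bash
python3 st.py;python3 snap.py c9
python3 - <<'E'
from sil import *
# where is scoop after closing: dark/grey pan profile in scene; print background diff map in scoop frame
d=pickle.load(open("c9.pkl","rb"));C=d["scene"]
yaw=-.0495;c,s=np.cos(yaw),np.sin(yaw);o=(.4398+.068*c,-.2675+.068*s,0)
for x in range(58,-50,-4):
    P=[(o[0]+c*x/1e3-s*y/1e3,o[1]+s*x/1e3+c*y/1e3,o[2]+.002) for y in range(60,-61,-6)]
    uv=proj(C,P).astype(np.float32)
    g=cv2.remap(cv2.cvtColor(C["frame"],cv2.COLOR_RGB2GRAY),uv[None,:,0],uv[None,:,1],cv2.INTER_LINEAR)[0]
    print("%4d"%x,*["%4d"%v for v in g])
E
```

```text
t 17.15 p [ 0.441  -0.2681  0.0613] F [-1.9  0.5  6. ] open 0.176 gf 58.832645416259766
yaw -0.04864047610861289 toolz [ 0.001 -0.001 -1.   ] q [-0.78  0.28  1.88 -0.    0.99  0.84]
  58  173  172  173  172  172  171  172  170  171  172  169  170  170  171  170  170  168  169  170  169  168
  54  169  172  172  172  172  170  172  171  170  170  170  170  170  171  172  171  170  170  170  170  168
  50  162  170  172  170  168  170  171  171  170  170  170  170  170  170  171  171  170  168  170  170  168
  46  140  160  170  168  160  163  166  169  171  171  170  170  170  170  171  172  170  168  170  171  169
  42  119  137  163  164  147  149  151  165  171  172  171  169  170  171  170  171  170  169  170  170  171
  38  109  119  150  157  141  139  143  160  170  172  171  170  170  171  169  171  171  170  169  169  169
  34  107  109  125  139  133  134  140  158  169  171  171  170  169  170  170  169  171  169  168  169  169
  30  107  107  110  112  114  127  138  153  165  163  167  164  163  164  164  165  165  165  168  168  170
  26  107  108  106  101   94  107  13
[... 1351 characters left out ...]
   93  103  126  109   72   65  121  164
 -26  105  106  106   97   65   59   73   76   76   77   85   94   85   80   92  117  110   73   67  120  162
 -30  105  105  105   97   64   58   72   76   76   75   78   80   78   76   86  110  100   72   66  117  163
 -34  107  105  106   98   66   56   72   74   75   74   75   76   75   72   79   90   85   68   64  116  160
 -38  106  105  106   99   67   56   68   70   69   69   69   69   69   69   71   75   72   66   66  115  162
 -42  105  106  104  103   76   56   63   63   62   61   62   62   61   62   64   64   64   62   63  113  162
 -46  105  107  107  107   90   63   60   58   59   58   58   58   57   58   59   59   60   59   66  113  162
```

Request:
servo_tool([
  {"dx": 0,"dy": 0,"dz": 0.1,"wx": 0,"wy": 0,"wz": 0},
  {"dx": 0,"dy": 0,"dz": 0.3,"wx": 0,"wy": 0,"wz": 0},
  {"dx": 0,"dy": 0.1,"dz": 0.6,"wx": 0,"wy": 0,"wz": 0},
  {"dx": 0,"dy": 0.3,"dz": 0.85,"wx": 0,"wy": 0,"wz": 0},
  {"dx": 0,"dy": 0.5,"dz": 1,"wx": 0,"wy": 0,"wz": 0},
])

```text
time_s: 17.67
eef_pos: [0.4413, -0.2182, 0.1634]
eef_rot: [0.001, 1.0, -0.025, 0.001]
wrist_force: [0.9, -0.2, -1.0]
opening: 0.176
grasp_force: 58.8
```

Request:
servo_tool([
  {"dx": -0.05,"dy": 0.25,"dz": 0,"wx": 0,"wy": 0,"wz": 0},
  {"dx": -0.1,"dy": 0.5,"dz": 0,"wx": 0,"wy": 0,"wz": 0},
  {"dx": -0.2,"dy": 0.7,"dz": 0,"wx": 0,"wy": 0,"wz": 0},
  {"dx": -0.3,"dy": 0.9,"dz": 0,"wx": 0,"wy": 0,"wz": 0},
  {"dx": -0.34,"dy": 1,"dz": 0,"wx": 0,"wy": 0,"wz": 0},
])

```text
time_s: 18.08
eef_pos: [0.405, -0.1153, 0.1601]
eef_rot: [-0.001, 1.0, -0.024, -0.001]
wrist_force: [-0.0, 0.3, -2.1]
opening: 0.179
grasp_force: 58.8
```

Request:
servo_tool([
  {"dx": 0,"dy": 0.3,"dz": 0,"wx": 0,"wy": 0,"wz": 0},
  {"dx": 0,"dy": 0.6,"dz": 0,"wx": 0,"wy": 0,"wz": 0},
  {"dx": 0,"dy": 0.9,"dz": 0,"wx": 0,"wy": 0,"wz": 0},
  {"dx": 0,"dy": 1,"dz": 0,"wx": 0,"wy": 0,"wz": 0},
  {"dx": 0,"dy": 1,"dz": 0,"wx": 0,"wy": 0,"wz": 0},
])

```text
time_s: 18.5
eef_pos: [0.4064, -0.0159, 0.1604]
eef_rot: [-0.0, 1.0, -0.023, 0.0]
wrist_force: [-0.4, -1.4, -1.7]
opening: 0.177
grasp_force: 59.1
```

Request:
servo_tool([
  {"dx": 0,"dy": 0.1,"dz": 0,"wx": 0,"wy": 0,"wz": 0},
  {"dx": 0,"dy": 0.2,"dz": 0,"wx": 0,"wy": 0,"wz": 0},
  {"dx": 0,"dy": 0.3,"dz": 0,"wx": 0,"wy": 0,"wz": 0},
  {"dx": 0,"dy": 0.3,"dz": -0.1,"wx": 0,"wy": 0,"wz": 0},
  {"dx": 0,"dy": 0.3,"dz": -0.2,"wx": 0,"wy": 0,"wz": 0},
])

```text
time_s: 18.92
eef_pos: [0.4071, 0.0124, 0.1399]
eef_rot: [0.0, 1.0, -0.024, 0.001]
wrist_force: [0.3, -0.4, -2.5]
opening: 0.179
grasp_force: 59.2
```

```bash
python3 st.py
```

```text
t 18.9167 p [0.4071 0.0124 0.1399] F [ 0.3 -0.4 -2.5] open 0.179 gf 59.16730284690857
yaw -0.04808856066010377 toolz [ 0.001 -0.001 -1.   ] q [-0.26 -0.1   2.1  -0.    1.14  1.36]
```

Request:
servo_tool([
  {"dx": 0,"dy": 0,"dz": -0.08,"wx": 0,"wy": 0,"wz": 0},
  {"dx": 0,"dy": 0,"dz": -0.16,"wx": 0,"wy": 0,"wz": 0},
  {"dx": 0,"dy": 0,"dz": -0.24,"wx": 0,"wy": 0,"wz": 0},
  {"dx": 0,"dy": 0,"dz": -0.3,"wx": 0,"wy": 0,"wz": 0},
  {"dx": 0,"dy": 0,"dz": -0.34,"wx": 0,"wy": 0,"wz": 0},
])

```text
time_s: 19.33
eef_pos: [0.406, 0.0122, 0.1051]
eef_rot: [-0.0, 1.0, -0.025, -0.001]
wrist_force: [0.2, 0.9, -2.7]
opening: 0.179
grasp_force: 59.2
```

```bash
python3 st.py
```

```text
t 19.3333 p [0.406  0.0122 0.1051] F [ 0.2  0.9 -2.7] open 0.179 gf 59.16231572628021
yaw -0.049402724128750734 toolz [-0.002  0.    -1.   ] q [-0.26 -0.04  2.12 -0.    1.06  1.36]
```

Past the rim with no force. Down to just above the tub floor.

Request:
servo_tool([
  {"dx": 0,"dy": 0,"dz": -0.08,"wx": 0,"wy": 0,"wz": 0},
  {"dx": 0,"dy": 0,"dz": -0.16,"wx": 0,"wy": 0,"wz": 0},
  {"dx": 0,"dy": 0,"dz": -0.24,"wx": 0,"wy": 0,"wz": 0},
  {"dx": 0,"dy": 0,"dz": -0.3,"wx": 0,"wy": 0,"wz": 0},
  {"dx": 0,"dy": 0,"dz": -0.32,"wx": 0,"wy": 0,"wz": 0},
])

```text
time_s: 19.75
eef_pos: [0.4058, 0.0125, 0.073]
eef_rot: [-0.0, 1.0, -0.024, -0.001]
wrist_force: [0.5, 0.3, -2.5]
opening: 0.178
grasp_force: 59.1
```

Request:
servo_tool([
  {"dx": 0,"dy": 0,"dz": 0,"wx": 0,"wy": 0,"wz": 0},
  {"dx": 0,"dy": 0,"dz": -0.005,"wx": 0,"wy": 0,"wz": 0},
  {"dx": 0,"dy": 0,"dz": -0.01,"wx": 0,"wy": 0,"wz": 0},
  {"dx": 0,"dy": 0,"dz": -0.015,"wx": 0,"wy": 0,"wz": 0},
  {"dx": 0,"dy": 0,"dz": -0.02,"wx": 0,"wy": 0,"wz": 0},
])

```text
time_s: 20.17
eef_pos: [0.4069, 0.0123, 0.0726]
eef_rot: [0.0, 1.0, -0.024, 0.0]
wrist_force: [0.6, 0.4, -1.4]
opening: 0.177
grasp_force: 59.1
```

```bash
python3 st.py
```

```text
t 20.1667 p [0.4069 0.0123 0.0726] F [ 0.6  0.4 -1.4] open 0.177 gf 59.13242518901825
yaw -0.0488595945570931 toolz [ 0.001 -0.    -1.   ] q [-0.26  0.03  2.14 -0.    0.97  1.36]
```

Request:
servo_tool([
  {"dx": 0,"dy": 0,"dz": -0.005,"wx": 0,"wy": 0.003,"wz": 0},
  {"dx": 0.05,"dy": 0,"dz": -0.01,"wx": 0,"wy": 0.005,"wz": 0},
  {"dx": 0.1,"dy": -0.005,"dz": -0.01,"wx": 0,"wy": 0.005,"wz": 0},
  {"dx": 0.17,"dy": -0.01,"dz": -0.01,"wx": 0,"wy": 0.005,"wz": 0},
  {"dx": 0.24,"dy": -0.012,"dz": -0.01,"wx": 0,"wy": 0.005,"wz": 0},
])

```text
time_s: 20.58
eef_pos: [0.4309, 0.011, 0.0721]
eef_rot: [0.0, 1.0, -0.024, -0.008]
wrist_force: [-5.9, 0.3, 9.1]
opening: 0.177
grasp_force: 60.8
```

Request:
servo_tool([
  {"dx": 0.07,"dy": -0.003,"dz": 0,"wx": 0,"wy": 0,"wz": 0},
  {"dx": 0.14,"dy": -0.007,"dz": 0,"wx": 0,"wy": 0,"wz": 0},
  {"dx": 0.21,"dy": -0.01,"dz": 0,"wx": 0,"wy": 0,"wz": 0},
  {"dx": 0.28,"dy": -0.014,"dz": 0,"wx": 0,"wy": 0,"wz": 0},
  {"dx": 0.35,"dy": -0.017,"dz": 0,"wx": 0,"wy": 0,"wz": 0},
])

```text
time_s: 21.0
eef_pos: [0.466, 0.0094, 0.0721]
eef_rot: [0.0, 1.0, -0.024, -0.008]
wrist_force: [-5.9, -0.3, 9.2]
opening: 0.178
grasp_force: 60.8
```

```bash
python3 st.py; python3 snap.py d1
cat > beans.py <<'E'
import sys
from h import *
d=pickle.load(open(sys.argv[1]+".pkl","rb"))
for n in d:
    f=d[n]["frame"].astype(int)
    u0,v0,u1,v1={"top":(150,145,310,245),"scene":(200,150,340,250)}[n]
    m=np.zeros(f.shape[:2],np.uint8);R,G,B=f[...,0],f[...,1],f[...,2]
    mm=(R>B+14)&(R>95)&(R-G<40)&(G-B<70)
    m[v0:v1,u0:u1]=mm[v0:v1,u0:u1]
    k,l,s,c=cv2.connectedComponentsWithStats(m)
    for i in range(1,k):
        if s[i,4]>=8:
            P=atz(d[n],c[i],.023);D=P[:2]-[.5356,.0055];a=-.049
            print(n,s[i].tolist(),c[i].round(1),"tub xy",round(1e3*(np.cos(a)*D[0]+np.sin(a)*D[1])),round(1e3*(-np.sin(a)*D[0]+np.cos(a)*D[1])),f[int(c[i][1]),int(c[i][0])].tolist())
E
python3 beans.py c2; echo; python3 beans.py d1
```

```text
t 21.0 p [0.466  0.0094 0.0721] F [-5.9 -0.3  9.2] open 0.178 gf 60.81565260887146
yaw -0.04863149877994596 toolz [-0.017 -0.    -1.   ] q [-0.23  0.17  1.98 -0.    1.    1.39]
top [265, 151, 24, 6, 118] [276.7 153.8] tub xy 128 -1 [176, 146, 104]
top [278, 166, 6, 6, 30] [280.3 168.5] tub xy 81 -14 [134, 126, 101]
top [279, 176, 6, 6, 30] [281.6 178.6] tub xy 49 -19 [175, 169, 140]
top [268, 179, 6, 6, 29] [270.4 181.3] tub xy 40 16 [136, 126, 102]
top [262, 189, 7, 6, 29] [265.1 192. ] tub xy 6 31 [133, 125, 100]
top [279, 189, 6, 7, 34] [281.4 192.1] tub xy 7 -20 [179, 178, 150]
top [227, 231, 23, 14, 267] [237.9 238.4] tub xy -141 110 [148, 137, 86]
top [164, 239, 12, 6, 12] [169.5 241.3] tub xy -157 320 [126, 103, 98]
scene [202, 159, 18, 16, 211] [210.1 166.5] tub xy -127 -163 [146, 109, 47]
scene [304, 158, 36, 18, 47] [320.  162.4] tub xy -290 243 [76, 9, 7]
scene [268, 172, 20, 14, 193] [277.6 178.6] tub xy -158 106 [116, 102, 60]
scene [230, 201, 5, 5, 19] [232.2 203.2] tub xy 6 -22 [160, 151, 122]
scene [244, 205, 3, 4, 11] [244.9 206.6] tub xy 5 28 [116, 105, 86]
scene [2
[... 570 characters left out ...]
 14, 130] [232.8 237.9] tub xy -140 125 [135, 124, 73]
top [187, 239, 11, 6, 12] [192.3 241.4] tub xy -155 249 [116, 90, 86]
scene [315, 158, 17, 2, 18] [322.8 158.6] tub xy -313 250 [102, 79, 77]
scene [202, 160, 18, 15, 208] [210.1 166.5] tub xy -127 -163 [143, 107, 51]
scene [268, 172, 19, 14, 201] [277.4 178.4] tub xy -159 105 [165, 165, 100]
scene [226, 205, 8, 10, 46] [229.4 209.6] tub xy 36 -22 [126, 114, 92]
scene [242, 210, 3, 4, 11] [243.1 211.6] tub xy 28 29 [105, 96, 78]
scene [236, 212, 5, 4, 17] [237.9 213.6] tub xy 42 13 [157, 149, 120]
scene [216, 221, 20, 8, 69] [225.7 224.6] tub xy 101 -13 [154, 119, 83]
scene [254, 242, 14, 8, 32] [260.4 245.3] tub xy 141 133 [163, 94, 32]
```

Request:
servo_tool([
  {"dx": 0.06,"dy": -0.003,"dz": 0,"wx": 0,"wy": 0,"wz": 0},
  {"dx": 0.12,"dy": -0.006,"dz": 0,"wx": 0,"wy": 0,"wz": 0},
  {"dx": 0.18,"dy": -0.009,"dz": 0,"wx": 0,"wy": 0,"wz": 0},
  {"dx": 0.24,"dy": -0.012,"dz": 0,"wx": 0,"wy": 0,"wz": 0},
  {"dx": 0.3,"dy": -0.015,"dz": 0,"wx": 0,"wy": 0,"wz": 0},
])

```text
time_s: 21.52
eef_pos: [0.4955, 0.0079, 0.0721]
eef_rot: [0.0, 1.0, -0.024, -0.009]
wrist_force: [-7.0, -0.2, 10.7]
opening: 0.174
grasp_force: 61.1
```

Request:
servo_tool([
  {"dx": 0.04,"dy": -0.002,"dz": 0,"wx": 0,"wy": 0,"wz": 0},
  {"dx": 0.08,"dy": -0.004,"dz": 0,"wx": 0,"wy": 0,"wz": 0},
  {"dx": 0.12,"dy": -0.006,"dz": 0,"wx": 0,"wy": 0,"wz": 0},
  {"dx": 0.16,"dy": -0.008,"dz": 0,"wx": 0,"wy": 0,"wz": 0},
  {"dx": 0.18,"dy": -0.009,"dz": 0,"wx": 0,"wy": 0,"wz": 0},
])

```text
time_s: 21.93
eef_pos: [0.5138, 0.007, 0.0721]
eef_rot: [0.0, 1.0, -0.024, -0.008]
wrist_force: [-6.4, 0.6, 9.8]
opening: 0.173
grasp_force: 60.8
```

```bash
python3 st.py; python3 snap.py d2; python3 beans.py d2
```

```text
t 21.9333 p [0.5138 0.007  0.0721] F [-6.4  0.6  9.8] open 0.173 gf 60.78704595565796
yaw -0.04874334963185958 toolz [-0.016 -0.    -1.   ] q [-0.22  0.26  1.86 -0.    1.03  1.41]
top [265, 151, 24, 6, 116] [276.8 153.8] tub xy 128 -2 [168, 139, 99]
top [227, 232, 8, 13, 63] [230.1 238.7] tub xy -142 133 [139, 130, 80]
top [184, 239, 14, 6, 14] [190.5 240.7] tub xy -153 255 [120, 108, 103]
top [164, 240, 8, 5, 9] [167.4 242. ] tub xy -159 326 [128, 116, 110]
scene [306, 158, 23, 10, 28] [316.5 160.4] tub xy -295 228 [101, 67, 64]
scene [330, 159, 10, 5, 11] [334.8 160.9] tub xy -317 298 [104, 91, 88]
scene [202, 160, 18, 15, 210] [210.1 166.5] tub xy -127 -163 [141, 106, 48]
scene [268, 172, 19, 14, 208] [277.5 178.4] tub xy -159 105 [165, 166, 100]
scene [220, 213, 10, 7, 40] [225.5 215.8] tub xy 66 -27 [151, 141, 113]
scene [232, 218, 9, 5, 24] [235.5 220. ] tub xy 71 14 [148, 135, 109]
scene [216, 221, 20, 8, 69] [225.7 224.6] tub xy 101 -13 [156, 120, 86]
scene [254, 242, 14, 8, 31] [260.8 245.1] tub xy 139 134 [164, 96, 34]
```

Request:
servo_tool([
  {"dx": 0.02,"dy": 0,"dz": 0,"wx": 0,"wy": 0,"wz": 0},
  {"dx": 0.04,"dy": 0,"dz": 0,"wx": 0,"wy": 0,"wz": 0},
  {"dx": 0.06,"dy": 0,"dz": 0,"wx": 0,"wy": 0,"wz": 0},
  {"dx": 0.07,"dy": 0,"dz": 0,"wx": 0,"wy": 0,"wz": 0},
  {"dx": 0.07,"dy": 0,"dz": 0,"wx": 0,"wy": 0,"wz": 0},
])

```text
time_s: 22.45
eef_pos: [0.5207, 0.007, 0.0721]
eef_rot: [0.0, 1.0, -0.024, -0.008]
wrist_force: [-4.9, 0.4, 8.8]
opening: 0.173
grasp_force: 60.7
```

```bash
python3 st.py; python3 snap.py d3; python3 beans.py d3 | grep scene
python3 - <<'E'
from h import *
C=pickle.load(open("d3.pkl","rb"))["scene"]["frame"].astype(int)
print((C[...,0]-C[...,2])[208:230,214:246])
E
```

```text
t 22.45 p [0.5207 0.007  0.0721] F [-4.9  0.4  8.8] open 0.173 gf 60.7421600818634
yaw -0.04879546982753586 toolz [-0.016 -0.    -1.   ] q [-0.21  0.28  1.85 -0.    1.03  1.41]
scene [202, 159, 18, 16, 207] [210.1 166.5] tub xy -127 -163 [143, 108, 48]
scene [307, 158, 33, 8, 37] [321.9 160.3] tub xy -303 248 [85, 25, 24]
scene [268, 172, 19, 14, 208] [277.5 178.5] tub xy -159 106 [164, 165, 99]
scene [220, 213, 10, 7, 43] [225.6 215.9] tub xy 66 -26 [152, 140, 112]
scene [232, 219, 5, 3, 10] [233.9 220.2] tub xy 74 9 [154, 145, 121]
scene [216, 221, 20, 8, 69] [225.7 224.6] tub xy 101 -13 [155, 119, 84]
scene [254, 242, 14, 8, 31] [260.4 244.7] tub xy 138 132 [164, 96, 36]
[[  3   3   3   3  -2 -18 -36 -37 -18  -7   0   2   2   4   4   5   4   2
    2   1   3   2   3   2   2   2   4   3   2   1   1   3]
 [  5   4   4   2 -11 -29 -41 -29 -12  -5  -1   1   4   4   5   3   3   2
    3   3   1   3   1   3   2   1   4   3   1   2   2   1]
 [  4   3   3  -6 -19 -38 -39 -22  -7   1   1   3   4   4   4   4   3   4
    2   3   2   2   0   1   2   2   4   4   1   2   2   2]
 [  2   2   1 -10 
[... 1809 characters left out ...]
4 -18 -11  -8 -17 -23  -9  -2   3]
 [  3   0   0   8  18  26  38  46  55  59  66  68  72  73  73  71  67  60
   46  31  22   7 -15 -30 -31 -29 -31 -32 -17  -3   2   2]
 [  5   4   3   3   1   4  12  19  25  32  41  51  58  63  70  73  74  73
   70  65  60  42  13 -17 -29 -29 -35 -24  -6  -1   1   1]
 [  5   5   5   4   5   4   6   3   3  10  13  23  30  41  50  58  64  68
   72  71  71  53  18  -5 -14 -23 -25 -13  -4   2   2   3]
 [  5   6   7   5   5   5   6   5   4   3   3   1   5  12  20  27  38  48
   56  61  61  42   9  -1  -7  -7  -7  -5  -1   0   2   6]
 [  7   7   6   5   2   5   6   7   6   6   4   3   2   1   1   2  11  20
   27  37  41  28   4  -3  -3  -3   0  -2   1   0   4   6]]
```

Request:
servo_tool([
  {"dx": 0.01,"dy": 0,"dz": 0,"wx": 0,"wy": 0,"wz": 0},
  {"dx": 0.02,"dy": 0,"dz": 0,"wx": 0,"wy": 0,"wz": 0},
  {"dx": 0.03,"dy": 0,"dz": 0,"wx": 0,"wy": 0,"wz": 0},
  {"dx": 0.04,"dy": 0,"dz": 0,"wx": 0,"wy": 0,"wz": 0},
  {"dx": 0.04,"dy": 0,"dz": 0,"wx": 0,"wy": 0,"wz": 0},
])

```text
time_s: 22.97
eef_pos: [0.5245, 0.007, 0.0721]
eef_rot: [0.0, 1.0, -0.024, -0.008]
wrist_force: [-7.6, 0.2, 10.2]
opening: 0.172
grasp_force: 60.8
```

Request:
servo_tool([
  {"dx": 0.01,"dy": 0,"dz": 0,"wx": 0,"wy": 0,"wz": 0},
  {"dx": 0.02,"dy": 0,"dz": 0,"wx": 0,"wy": 0,"wz": 0},
  {"dx": 0.03,"dy": 0,"dz": 0,"wx": 0,"wy": 0,"wz": 0},
  {"dx": 0.04,"dy": 0,"dz": 0,"wx": 0,"wy": 0,"wz": 0},
  {"dx": 0.04,"dy": 0,"dz": 0,"wx": 0,"wy": 0,"wz": 0},
])

```text
time_s: 23.38
eef_pos: [0.5279, 0.0071, 0.0722]
eef_rot: [0.0, 1.0, -0.024, -0.009]
wrist_force: [-8.0, 0.2, 12.2]
opening: 0.177
grasp_force: 61.2
```

```bash
python3 st.py; python3 snap.py d4; python3 beans.py d4 | grep scene
python3 - <<'E'
from h import *
D=pickle.load(open("d4.pkl","rb"));C=D["scene"]["frame"].astype(int)
print((C[...,0]-C[...,2])[209:226,214:246])
# top, far end strip
C=D["top"]["frame"].astype(int);print((C[...,0]-C[...,2])[152:180,258:292:2])
E
```

```text
t 23.3833 p [0.5279 0.0071 0.0722] F [-8.   0.2 12.2] open 0.177 gf 61.20333552360535
yaw -0.04857955051428203 toolz [-0.018 -0.    -1.   ] q [-0.21  0.29  1.83 -0.    1.04  1.41]
scene [202, 159, 18, 16, 210] [210.1 166.5] tub xy -127 -163 [144, 108, 49]
scene [306, 159, 12, 9, 17] [311.2 162.3] tub xy -279 210 [123, 101, 97]
scene [319, 158, 9, 1, 9] [323. 158.] tub xy -316 250 [99, 74, 72]
scene [333, 160, 7, 5, 9] [336.6 161.8] tub xy -315 306 [102, 90, 87]
scene [268, 172, 19, 14, 208] [277.4 178.4] tub xy -159 105 [166, 167, 102]
scene [220, 213, 9, 7, 35] [225.5 215.9] tub xy 67 -27 [158, 149, 119]
scene [216, 221, 20, 8, 69] [225.7 224.6] tub xy 101 -13 [154, 119, 84]
scene [254, 242, 14, 8, 30] [260.5 244.8] tub xy 139 132 [164, 96, 35]
[[  3   4   3   0  -9 -29 -41 -31 -11  -6   0   0   3   4   5   3   4   2
    1   2   3   3   2   3   2   3   2   1   1   1   3  -1]
 [  4   4   3  -4 -19 -35 -40 -26  -9  -3  -1   1   4   3   5   5   2   2
    3   0   2   2   4   1   3   2   1   0   1   1   2   1]
 [  2   4   0 -10 -29 -40 -32 -17  -9  -2   0   3   4   4   5   4   2   3
    
[... 3206 characters left out ...]
-29 -31 -29 -29 -32 -29 -30 -27 -28 -28 -31 -29 -30 -31 -29]
 [-18 -28 -29 -30 -29 -30 -29 -29 -29 -32 -30 -28 -30 -30 -29 -28 -29]
 [-14 -29 -31 -31 -30 -28 -29 -30 -31 -29 -32 -28 -28 -30 -31 -29 -29]
 [-17 -30 -29 -29 -28 -28 -29 -27 -30 -29 -29 -31 -30 -30 -32 -30 -29]
 [-20 -28 -30 -29 -27 -27 -30 -28 -29 -31 -28 -30 -31 -29 -28 -29 -30]
 [-20 -28 -29 -30 -26 -29 -28 -27 -30 -26 -30 -30 -30 -30 -29 -29 -31]
 [-25 -27 -29 -27 -29 -29 -30 -30 -29 -27 -29 -29 -30 -28 -28 -29 -30]
 [-22 -31 -29 -26 -28 -28 -30 -29 -27 -30 -28 -29 -28 -28 -30 -31 -29]
 [-26 -30 -29 -30 -27 -29 -30 -30 -29 -27 -28 -27 -28 -28 -27 -26 -29]
 [-26 -30 -28 -29 -28 -29 -28 -28 -31 -28 -30 -29 -29 -29 -29 -29 -26]]
```

Run:
```python
from h import *
for pk,(tx,ty,tz),pit in(("c9",(.441,-.2681,.0613),0),("d1",(.466,.0094,.0721),.017),("d4",(.5279,.0071,.0722),.018)):
    C=pickle.load(open(pk+".pkl","rb"))["scene"];yaw=-.0487;c,s=np.cos(yaw),np.sin(yaw)
    G=cv2.cvtColor(C["frame"],cv2.COLOR_RGB2GRAY)
    def pt(x,y,z):
        x+=.069;z-=.0613
        x,z=x*np.cos(pit)+z*np.sin(pit),-x*np.sin(pit)+z*np.cos(pit)
        return(tx+c*x-s*y,ty+s*x+c*y,tz+z)
    for y,z in((.0,.028),(-.03,.028),(.03,.028),(-.041,.026),(.041,.026),(-.041,.014)):
        uv=proj(C,[pt(x/1e3,y,z) for x in range(-60,31,3)]).astype(np.float32)
        print(pk,y,z,*cv2.remap(G,uv[None,:,0],uv[None,:,1],cv2.INTER_LINEAR)[0])
```

```text
c9 0.0 0.028 132 110 89 71 59 53 53 56 56 57 59 63 70 74 77 80 87 102 115 126 129 132 132 133 135 135 135 135 134 133 131
c9 -0.03 0.028 170 171 171 167 160 139 111 83 67 59 61 64 67 69 72 75 76 76 75 75 73 71 72 74 75 78 87 98 109 124 134
c9 0.03 0.028 106 107 107 106 102 92 80 68 61 57 61 65 70 73 76 75 75 76 76 78 76 77 78 83 89 95 103 113 122 128 131
c9 -0.041 0.026 171 173 171 168 157 140 119 102 93 92 91 90 93 94 94 95 97 96 96 99 97 100 103 107 122 139 155 163 167 168 168
c9 0.041 0.026 161 162 160 157 149 129 107 87 74 66 60 54 54 55 55 55 57 56 54 55 58 56 55 58 58 64 69 73 76 78 80
c9 -0.041 0.014 168 162 143 116 91 70 64 62 60 60 62 62 60 63 62 59 63 62 62 66 69 72 84 106 125 139 149 155 159 162 164
d1 0.0 0.028 39 37 34 33 36 42 48 52 54 54 53 57 63 68 72 73 77 87 103 115 125 128 130 132 132 133 134 134 133 134 131
d1 -0.03 0.028 39 38 41 42 40 45 55 57 56 53 56 59 65 75 83 94 96 96 99 97 92 91 92 94 95 96 98 98 101 108 115
d1 0.03 0.028 32 35 35 34 35 38 45 54 55 55 56 59 64 70 72 72 71 72 75 73 72 72 73 73 73 76 82 91 103 107 101
d1 -0.041 0.026 24 25 24 25 36 52 67 72 
[... 256 characters left out ...]
55 54 53 54 55 55 58 57 56 46
d4 0.0 0.028 39 37 36 36 38 44 50 55 55 56 59 64 69 73 73 76 82 99 114 127 131 133 133 135 136 137 135 130 120 94 65
d4 -0.03 0.028 45 46 45 47 49 51 55 58 57 55 57 63 70 77 87 96 101 100 97 95 102 116 130 135 134 122 108 100 94 81 61
d4 0.03 0.028 30 32 34 34 36 41 50 56 55 55 58 63 70 73 73 74 74 74 74 74 74 73 74 75 76 78 83 86 83 71 47
d4 -0.041 0.026 25 23 22 29 39 51 61 65 62 58 59 60 63 68 70 70 65 62 62 60 59 61 59 52 49 54 74 97 108 87 58
d4 0.041 0.026 40 39 39 38 36 36 37 37 36 38 39 38 40 40 40 40 42 41 41 40 41 41 39 38 40 41 40 41 44 39 30
d4 -0.041 0.014 29 33 42 54 64 62 58 54 56 58 61 62 61 65 64 61 62 62 63 66 69 68 66 72 89 110 108 87 57 42 46
```

The lip seems to have reached the far wall. Tilting it up about the pan's rear edge so the beans roll back.

Request:
servo_tool([
  {"dx": -0.03,"dy": 0,"dz": -0.01,"wx": 0,"wy": -0.017,"wz": 0},
  {"dx": -0.06,"dy": 0.002,"dz": -0.02,"wx": 0,"wy": -0.034,"wz": 0},
  {"dx": -0.1,"dy": 0.004,"dz": -0.035,"wx": 0,"wy": -0.052,"wz": 0},
  {"dx": -0.13,"dy": 0.006,"dz": -0.055,"wx": 0,"wy": -0.07,"wz": 0},
  {"dx": -0.17,"dy": 0.008,"dz": -0.07,"wx": 0,"wy": -0.088,"wz": 0},
])

```text
time_s: 23.9
eef_pos: [0.5108, 0.008, 0.0637]
eef_rot: [-0.003, 0.991, -0.024, 0.13]
wrist_force: [-0.8, -0.6, -3.4]
opening: 0.173
grasp_force: 59.0
```

```bash
python3 st.py; python3 snap.py d5; python3 beans.py d5 | grep scene
python3 - <<'E'
from h import *
D=pickle.load(open("d5.pkl","rb"));C=D["scene"]["frame"].astype(int)
print((C[...,0]-C[...,2])[200:224,214:246])
E
```

```text
t 23.9 p [0.5108 0.008  0.0637] F [-0.8 -0.6 -3.4] open 0.173 gf 59.01035785675049
yaw -0.05054072089947474 toolz [ 0.258  0.    -0.966] q [-0.26  0.12  2.1   0.11  0.68  1.29]
scene [202, 160, 18, 15, 209] [210.1 166.5] tub xy -127 -163 [142, 106, 47]
scene [269, 172, 18, 14, 185] [277.6 178.7] tub xy -158 106 [111, 98, 56]
scene [227, 203, 6, 6, 24] [229.4 205.3] tub xy 18 -29 [159, 152, 121]
scene [219, 215, 11, 5, 29] [224.3 217. ] tub xy 72 -29 [107, 101, 90]
scene [231, 219, 10, 5, 26] [235.6 220.6] tub xy 73 15 [126, 116, 97]
scene [216, 221, 20, 8, 69] [225.7 224.6] tub xy 101 -13 [155, 119, 84]
scene [254, 242, 14, 8, 30] [260.8 245.3] tub xy 140 134 [162, 95, 31]
[[  7   6   5   6   5   4   4   2 -10 -34 -42 -34 -19 -14 -18 -24 -32 -50
  -54 -47 -43 -38 -26 -16 -11 -12 -20 -40 -45 -45 -40 -45]
 [  4   4   4   5   4   4   3  -3 -20 -39 -42 -29 -12  -6  -4  -4 -10 -25
  -34 -27 -23 -26 -19 -12 -10 -14 -23 -36 -40 -42 -42 -45]
 [  5   3   2   3   4   3   0 -11 -33 -41 -35 -18  -8  -1   4   6   1  -5
   -8  -7  -8 -11 -10  -6  -6 -10 -22 -35 -41 -40 -39 -40]
 [  7   6   5   3  
[... 2074 characters left out ...]
4   3   3   4   3  -2 -19 -39 -25]
 [  0  -7 -18 -30 -35 -38 -38 -34 -30 -29 -11  12  19  25  30  25  13  21
   32  35  31  18   7   5   5   5   4   1  -9 -31 -39 -14]
 [  0  -2  -7   1  16   6 -16 -30 -33 -40 -28 -21 -16 -10  -8  -3   6  25
   34  36  38  29  13   9  15  17  12   0 -19 -42 -29  -7]
 [  2   2   6  33  52  46  31  24   9  -4 -20 -31 -37 -36 -39 -38 -27  -3
   15  25  30  26  16  23  31  34  29   9 -28 -45 -18  -1]
 [  2   5  19  52  68  69  65  60  50  40  28  16   1 -19 -34 -38 -40 -32
  -24 -12  -5  -1   5  24  30  30  35  13 -30 -38  -8   1]
 [  2   2  22  53  66  72  73  73  70  68  61  51  43  29  21   1 -18 -33
  -37 -40 -40 -36 -27  -8   2  13  19   0 -32 -22  -3   0]]
```

Request:
servo_tool([
  {"dx": 0,"dy": 0,"dz": 0.03,"wx": 0,"wy": 0,"wz": 0},
  {"dx": 0,"dy": 0,"dz": 0.06,"wx": 0,"wy": 0,"wz": 0},
  {"dx": 0,"dy": 0,"dz": 0.1,"wx": 0,"wy": 0,"wz": 0},
  {"dx": 0,"dy": 0,"dz": 0.14,"wx": 0,"wy": 0,"wz": 0},
  {"dx": 0,"dy": 0,"dz": 0.15,"wx": 0,"wy": 0,"wz": 0},
])

```text
time_s: 24.42
eef_pos: [0.5095, 0.0084, 0.0783]
eef_rot: [-0.004, 0.992, -0.024, 0.126]
wrist_force: [-7.5, -0.4, -2.4]
opening: 0.18
grasp_force: 59.3
```

```bash
python3 st.py; python3 snap.py d6; python3 beans.py d6 | grep scene
python3 - <<'E'
from h import *
for n in("d4","d5","d6"):
    C=pickle.load(open(n+".pkl","rb"))["scene"]["frame"].astype(int);A=(C[...,0]-C[...,2])[190:226,212:248]
    print(n)
    for r,row in enumerate(A):print(190+r,"".join("#" if v>25 else "+" if v>10 else "." if v>-8 else "b" for v in row))
E
```

```text
t 24.4167 p [0.5095 0.0084 0.0783] F [-7.5 -0.4 -2.4] open 0.18 gf 59.34310734272003
yaw -0.050481993630434215 toolz [ 0.25   0.002 -0.968] q [-0.26  0.09  2.09  0.1   0.72  1.29]
scene [313, 158, 10, 3, 10] [317.5 158.8] tub xy -304 230 [106, 97, 94]
scene [202, 160, 18, 15, 209] [210.1 166.5] tub xy -127 -163 [143, 108, 50]
scene [269, 172, 18, 14, 191] [277.6 178.6] tub xy -158 106 [111, 99, 56]
scene [227, 201, 6, 5, 24] [229.1 203.2] tub xy 10 -33 [157, 148, 118]
scene [219, 214, 11, 6, 36] [224.  216.7] tub xy 71 -31 [81, 79, 75]
scene [231, 218, 11, 6, 32] [235.7 220.3] tub xy 72 15 [117, 106, 86]
scene [216, 221, 20, 8, 69] [225.7 224.6] tub xy 101 -13 [156, 120, 85]
scene [254, 242, 14, 8, 30] [260.4 245.2] tub xy 140 133 [162, 93, 31]
d4
190 ...............bbbbbbb...bbbb.......
191 ..............bbbbbbbb...bbbb.......
192 ..............bbbbbbbb...bb.....bbbb
193 ..............bbbbbbbbbbbbb....bbbbb
194 .............bbbbbbbbbbbbbb....bbbbb
195 .............bbbbbbbbbbbbbb...bbbbbb
196 .............bbbbbbbbbbbbbbbbbbbbbbb
197 ............bbbbbbbbbbbbbbbbbbbbbbbb
198 ..........
[... 3391 characters left out ...]
..b
209 ......bbbbb.......................bb
210 ......bbbbb.......................bb
211 .....bbbbbb.......................bb
212 .....bbbbbb......................bbb
213 ....bbbb.........................bbb
214 ....bbb++++.....................bbbb
215 ....bb.####+....................bbb.
216 ....bb.####+.++#++..............bbb.
217 ...bbbb+###++####+...+.........bbbb.
218 ...bbbbbb...+#####.++##+.......bbb..
219 ...bbbbbbbbbb++##++#####...+..bbbb..
220 ....b.+.bbbbbbbbb..#####++###.bbb...
221 .....####+..bbbbbbb.+##++####+bbb...
222 ....+########+.bbbbbbbb..####+bbb...
223 ....+###########+.bbbbbbb..++.bb....
224 ....+##############+.bbbbbbbbbbb....
225 ......+###############+.bbbbbbb.....
```

The character map shows one bean on the pan's back and the other four in a row against the far wall, only partly over the lip. I never reached the wall. I'll go back down, level out and push farther under them.

Request:
servo_tool([
  {"dx": -0.06,"dy": 0.003,"dz": 0,"wx": 0,"wy": 0,"wz": 0},
  {"dx": -0.12,"dy": 0.006,"dz": -0.03,"wx": 0,"wy": 0,"wz": 0},
  {"dx": -0.14,"dy": 0.007,"dz": -0.08,"wx": 0,"wy": 0,"wz": 0},
  {"dx": -0.14,"dy": 0.007,"dz": -0.12,"wx": 0,"wy": 0,"wz": 0},
  {"dx": -0.14,"dy": 0.007,"dz": -0.14,"wx": 0,"wy": 0,"wz": 0},
])

```text
time_s: 24.93
eef_pos: [0.4976, 0.0084, 0.0648]
eef_rot: [-0.003, 0.991, -0.024, 0.13]
wrist_force: [-0.2, 0.2, -1.9]
opening: 0.175
grasp_force: 59.1
```

Request:
servo_tool([
  {"dx": 0.03,"dy": 0,"dz": 0.01,"wx": 0,"wy": 0.018,"wz": 0},
  {"dx": 0.06,"dy": -0.002,"dz": 0.025,"wx": 0,"wy": 0.036,"wz": 0},
  {"dx": 0.1,"dy": -0.004,"dz": 0.04,"wx": 0,"wy": 0.054,"wz": 0},
  {"dx": 0.13,"dy": -0.006,"dz": 0.055,"wx": 0,"wy": 0.071,"wz": 0},
  {"dx": 0.17,"dy": -0.008,"dz": 0.06,"wx": 0,"wy": 0.088,"wz": 0},
])

```text
time_s: 25.35
eef_pos: [0.5152, 0.0076, 0.0721]
eef_rot: [0.0, 1.0, -0.024, -0.009]
wrist_force: [-11.9, 0.7, 16.8]
opening: 0.177
grasp_force: 61.8
```

```bash
cat > asc.py <<'E'
import sys
from h import *
C=pickle.load(open(sys.argv[1]+".pkl","rb"))["scene"]["frame"].astype(int);A=(C[...,0]-C[...,2])[190:226,212:248]
for r,row in enumerate(A):print(190+r,"".join("#" if v>25 else "+" if v>10 else "." if v>-8 else "b" for v in row))
E
python3 st.py; python3 snap.py d7; python3 asc.py d7
```

```text
t 25.35 p [0.5152 0.0076 0.0721] F [-11.9   0.7  16.8] open 0.177 gf 61.83235287666321
yaw -0.04891279645641979 toolz [-0.018 -0.    -1.   ] q [-0.21  0.27  1.86 -0.    1.03  1.41]
190 ...............bbbbbbbb..bbbb...bbbb
191 ..............bbbbbbbbbbbbbb....bbbb
192 ..............bbbbbbbbbbbbbb....bbbb
193 ..............bbbbbbbbbbbbbbb..bbbbb
194 .............bbbbbbbbbbbbbbbbbbbbbbb
195 .............bbbbbbbbbbbbbbbbbbbbbbb
196 .............bbbbbbbbbbbbbbbbbbbbbbb
197 ............bbbbbbbbbbbbbbbbbbbbbbbb
198 ...........bbbbbbbbbbbbbbbbbbbbbbbbb
199 ...........bbbbbbbbbbbbbbbbbbbbbbbbb
200 ..........bbbbbbbbbbbbbbbbbbbbbbbbbb
201 ..........bbbbb...bbbbbbbbbbbbbbbbbb
202 .........bbbbb......bbbbb.bbbbbbbbbb
203 .........bbbbb.++++........bbbbbbbbb
204 ........bbbbb.+####+.........bbbbbbb
205 ........bbbb..+####++............bbb
206 ........bbbb..+####++..............b
207 .......bbbbb..++###+................
208 .......bbbbb...+++++...............b
209 ......bbbbb........................b
210 ......bbbbb........................b
211 ......bbbbb.......................bb
212 .....bbbbbb.......................bb
213 ....bbbbbbb......................bbb
214 ....bbbbbbb......................bbb
215 ....bbbbbbb......................bbb
216 ....bbb.........................bbb.
217 ...bbbb.++++....................bbb.
218 ...bbbbbb.....+++..............bbb..
219 ....bbbbbbbbbb.+++.............bbb..
220 ....b.+.bbbbbbbb....+++.......bbb...
221 .....####+..bbbbbbbb.+++......bbb...
222 ....+########+.bbbbbbb.....++.bbb...
223 ....+###########+.bbbbbbbb..+.bb....
224 ....+##############+.bbbbbbbbbbb....
225 ......+###############+.bbbbbbb.....
```

Request:
servo_tool([
  {"dx": 0.04,"dy": -0.002,"dz": 0,"wx": 0,"wy": 0,"wz": 0},
  {"dx": 0.08,"dy": -0.004,"dz": 0,"wx": 0,"wy": 0,"wz": 0},
  {"dx": 0.12,"dy": -0.006,"dz": 0,"wx": 0,"wy": 0,"wz": 0},
  {"dx": 0.15,"dy": -0.007,"dz": 0,"wx": 0,"wy": 0,"wz": 0},
  {"dx": 0.16,"dy": -0.008,"dz": 0,"wx": 0,"wy": 0,"wz": 0},
])

```text
time_s: 25.87
eef_pos: [0.5303, 0.007, 0.072]
eef_rot: [0.0, 1.0, -0.024, -0.008]
wrist_force: [-7.6, 1.5, 9.9]
opening: 0.178
grasp_force: 61.0
```

Request:
servo_tool([
  {"dx": 0.01,"dy": 0,"dz": 0,"wx": 0,"wy": 0,"wz": 0},
  {"dx": 0.02,"dy": 0,"dz": 0,"wx": 0,"wy": 0,"wz": 0},
  {"dx": 0.03,"dy": 0,"dz": 0,"wx": 0,"wy": 0,"wz": 0},
  {"dx": 0.04,"dy": 0,"dz": 0,"wx": 0,"wy": 0,"wz": 0},
  {"dx": 0.04,"dy": 0,"dz": 0,"wx": 0,"wy": 0,"wz": 0},
])

```text
time_s: 26.28
eef_pos: [0.533, 0.0071, 0.072]
eef_rot: [0.0, 1.0, -0.024, -0.009]
wrist_force: [-13.0, -0.1, 15.0]
opening: 0.174
grasp_force: 61.9
```

```bash
python3 st.py; python3 snap.py d8; python3 asc.py d8
```

```text
t 26.2833 p [0.533  0.0071 0.072 ] F [-13.   -0.1  15. ] open 0.174 gf 61.878483295440674
yaw -0.04878642285529185 toolz [-0.019  0.    -1.   ] q [-0.21  0.3   1.81 -0.    1.04  1.41]
190 ...............bbbbbb....bbb........
191 ..............bbbbbbb....b.b........
192 ..............bbbbbbb...bbbb........
193 ..............bbbbbbb...bbbb....bbbb
194 .............bbbbbbbbb..bbb....bbbbb
195 .............bbbbbbbbbbbbbb....bbbbb
196 .............bbbbbbbbbbbbbb...bbbbbb
197 ............bbbbbbbbbbbbbbbb.bbbbbbb
198 ...........bbbbbbbbbbbbbbbbbbbbbbbbb
199 ...........bbbbbbbbbbbbbbbbbbbbbbbbb
200 ..........bbbbbbbbbbbbbbbbbbbbbbbbbb
201 ..........bbbbbbbbbbbbbbbbbbbbbbbbbb
202 .........bbbbbbbbbbbbbbbbbbbbbbbbbbb
203 .........bbbbbbbbbbbbbbbbbbbbbbbbbbb
204 ........bbbbbb.bbbbbbbbbbbbbbbbbbbbb
205 ........bbbbb.....bbbbbbbbbbbbbbbbbb
206 ........bbbbb........bb...bbbbbbbbbb
207 .......bbbbb.+++++.........bbbbbbbbb
208 .......bbbb..+###++...........bbbbbb
209 ......bbbbb..#####+.............bbbb
210 ......bbbbb..#####+...............bb
211 .....bbbbbb..+###++...............bb
212 .....bbbbb....++++................bb
213 ....bbbbbb.......................bbb
214 ....bbbbb........................bbb
215 ....bbbbb........................bbb
216 ....bbb.+++.....................bbb.
217 ...bbbb.+##+....................bbb.
218 ...bbbbbb.....+++..............bbb..
219 ....bbbbbbbbb.++++.............bbb..
220 ....b.+.bbbbbbbb....++++......bbb...
221 .....####+..bbbbbbbb.+#+......bbb...
222 ....+########+.bbbbbbb.+..+++.bbb...
223 ....+###########+.bbbbbbb..++.bb....
224 ....+##############+.bbbbbbbbbbb....
225 ......+###############+.bbbbbbb.....
```

Request:
servo_tool([
  {"dx": 0.01,"dy": 0,"dz": 0,"wx": 0,"wy": 0,"wz": 0},
  {"dx": 0.02,"dy": 0,"dz": 0,"wx": 0,"wy": 0,"wz": 0},
  {"dx": 0.03,"dy": 0,"dz": 0,"wx": 0,"wy": 0,"wz": 0},
  {"dx": 0.03,"dy": 0,"dz": 0,"wx": 0,"wy": 0,"wz": 0},
  {"dx": 0.03,"dy": 0,"dz": 0,"wx": 0,"wy": 0,"wz": 0},
])

```text
time_s: 26.8
eef_pos: [0.5336, 0.0073, 0.0722]
eef_rot: [0.0, 1.0, -0.024, -0.012]
wrist_force: [-23.0, -0.3, 25.2]
opening: 0.178
grasp_force: 63.5
```

```bash
python3 st.py; python3 snap.py d9; python3 asc.py d9|tail -12
python3 - <<'E'
from h import *
for pk,(tx,ty,tz),pit in(("c9",(.441,-.2681,.0613),0),("d1",(.466,.0094,.0721),.017),("d9",(.5345,.0071,.0722),.018)):
    C=pickle.load(open(pk+".pkl","rb"))["scene"];yaw=-.0487;c,s=np.cos(yaw),np.sin(yaw)
    G=cv2.cvtColor(C["frame"],cv2.COLOR_RGB2GRAY)
    def pt(x,y,z):
        x+=.069;z-=.0613
        x,z=x*np.cos(pit)+z*np.sin(pit),-x*np.sin(pit)+z*np.cos(pit)
        return(tx+c*x-s*y,ty+s*x+c*y,tz+z)
    for y,z in((.0,.028),(.03,.002),(-.041,.026)):
        uv=proj(C,[pt(x/1e3,y,z) for x in range(-60,56,3)]).astype(np.float32)
        print(pk,y,z,*cv2.remap(G,uv[None,:,0],uv[None,:,1],cv2.INTER_LINEAR)[0])
# expected scene rows
C=pickle.load(open("d9.pkl","rb"))["scene"]
T=lambda x,y,z:(.5356+.9988*x+.049*y,.0055-.049*x+.9988*y,z)
for x in(.06,.07,.08,.084,.095):print(x,proj(C,[T(x,y,z) for y,z in((-.035,.021),(0,.021),(.035,.021),(0,.012))]).round(1).tolist())
print("rim",proj(C,[T(.095,-.03,.052),T(.095,.03,.052),T(.1,0,.052)]).round(1).tolist())
E
```

```text
t 26.8 p [0.5336 0.0073 0.0722] F [-23.   -0.3  25.2] open 0.178 gf 63.48694324493408
yaw -0.04866073608144627 toolz [-0.024  0.001 -1.   ] q [-0.21  0.31  1.81 -0.01  1.05  1.42]
214 ....bbbbb........................bbb
215 ....bbbbb........................bbb
216 ...bbbb.+++.....................bbb.
217 ...bbbb.+##+....................bbb.
218 ...bbbbbb.....+++..............bbb..
219 ...bbbbbbbbbb.++++.............bbb..
220 ....b.+.bbbbbbbb....++++......bbb...
221 .....####+..bbbbbbbb.+#+......bbb...
222 ....+########+.bbbbbbb.+..+++.bbb...
223 ....+###########+.bbbbbbb..++.bb....
224 ....+##############+.bbbbbbbbbbb....
225 .....++##############+.bbbbbbbb.....
c9 0.0 0.028 132 110 89 71 59 53 53 56 56 57 59 63 70 74 77 80 87 102 115 126 129 132 132 133 135 135 135 135 134 133 131 128 130 144 160 167 170 170 170
c9 0.03 0.002 115 93 78 68 61 57 58 57 56 59 60 60 59 60 61 61 61 60 60 63 68 71 75 77 79 82 89 97 110 124 132 135 140 147 159 166 170 170 171
c9 -0.041 0.026 171 173 171 168 157 140 119 102 93 92 91 90 93 94 94 95 97 96 96 99 97 100 103 107 122 139 155 163 167 168 168 168 
[... 554 characters left out ...]
 99 121 120 105 80 50 35
d9 0.03 0.002 46 51 55 55 56 56 61 65 68 67 69 68 69 69 71 68 67 65 65 67 71 73 66 50 34 23 20 27 42 59 66 64 59 52 48 56 86 110 131
d9 -0.041 0.026 25 26 28 33 46 58 67 64 66 69 72 79 87 80 71 65 62 60 60 61 61 62 61 67 82 104 104 82 51 40 49 82 108 123 116 94 65 38 40
0.06 [[224.0, 214.2], [232.9, 216.8], [241.8, 219.5], [232.9, 218.1]]
0.07 [[223.0, 216.4], [232.0, 219.0], [241.0, 221.7], [232.0, 220.3]]
0.08 [[222.1, 218.6], [231.0, 221.2], [240.1, 223.9], [231.1, 222.5]]
0.084 [[221.7, 219.4], [230.7, 222.1], [239.7, 224.8], [230.7, 223.4]]
0.095 [[220.7, 221.9], [229.6, 224.6], [238.7, 227.3], [229.7, 225.8]]
rim [[221.6, 217.9], [237.3, 222.6], [229.0, 221.4]]
```

The lip is now hard against the wall. It sits ~14 mm nearer the handle than I assumed, so my last tilt pulled it out from under the beans. Tilting again, this time keeping the tip at the wall.

Request:
servo_tool([
  {"dx": -0.05,"dy": 0.001,"dz": -0.01,"wx": 0,"wy": -0.013,"wz": 0},
  {"dx": -0.07,"dy": 0.002,"dz": -0.015,"wx": 0,"wy": -0.026,"wz": 0},
  {"dx": -0.09,"dy": 0.003,"dz": -0.025,"wx": 0,"wy": -0.039,"wz": 0},
  {"dx": -0.11,"dy": 0.004,"dz": -0.035,"wx": 0,"wy": -0.052,"wz": 0},
  {"dx": -0.125,"dy": 0.005,"dz": -0.045,"wx": 0,"wy": -0.065,"wz": 0},
])

```text
time_s: 27.32
eef_pos: [0.5243, 0.0075, 0.0662]
eef_rot: [-0.002, 0.995, -0.024, 0.095]
wrist_force: [-0.1, -0.6, -2.6]
opening: 0.176
grasp_force: 59.2
```

```bash
python3 st.py; python3 snap.py e1; python3 asc.py e1|tail -28
```

```text
t 27.3167 p [0.5243 0.0075 0.0662] F [-0.1 -0.6 -2.6] open 0.176 gf 59.17427122592926
yaw -0.05008633348553259 toolz [ 0.189  0.    -0.982] q [-0.24  0.18  2.01  0.06  0.78  1.34]
198 ...........bbbbbbbbbbbbbbbbbbbbbbbbb
199 ...........bbbbbbbbbbbbbbbbbbbbbbbbb
200 ..........bbbbbbbbbbbbbbbbbbbbbbbbbb
201 ..........bbbbbbbbbbbbbbbbbbbbbbbbbb
202 .........bbbbbbbbbbbbbbbbbbbbbbbbbbb
203 .........bbbbbb.bbbbbbbbbbbbbbbbbbbb
204 ........bbbbbb....bbbbbbbbbbbbbbbbbb
205 ........bbbbb..+++........bbbbbbbbbb
206 ........bbbbb.+###+........bbbbbbbbb
207 .......bbbbb.+#####+..........bbbbbb
208 .......bbbbb.+#####+............bbbb
209 ......bbbbb..+#####+..............bb
210 ......bbbbb...+###+................b
211 .....bbbbb.....+###+..............bb
212 .....bbbbb.....+####+............bbb
213 ....bbbbb.....+#####+++#++.......bbb
214 ....bbb..+++..+#####+#####+.....bbbb
215 ....bbb+####+.++##########+.....bbb.
216 ....bbb+####+..++#+++#####+.....bbb.
217 ...bbbb.####+.......++###++....bbb..
218 ...bbbbbb.............+++++++..bbb..
219 ....bbbbbbbbbbb.........+####+.bbb..
220 ....b.+.bbbbbbbbbb......+####+bbb...
221 .....####+..bbbbbbbbb...+####+bbb...
222 ....+########+.bbbbbbbbb.+###.bbb...
223 ....+###########+.bbbbbbbb...bbb....
224 .....##############+.bbbbbbbbbbb....
225 .....++###############+.bbbbbbb.....
```

Two more rolled back; the outer pair are following. More tilt.

Request:
servo_tool([
  {"dx": -0.01,"dy": 0,"dz": -0.01,"wx": 0,"wy": -0.013,"wz": 0},
  {"dx": -0.025,"dy": 0,"dz": -0.02,"wx": 0,"wy": -0.026,"wz": 0},
  {"dx": -0.035,"dy": 0.001,"dz": -0.03,"wx": 0,"wy": -0.039,"wz": 0},
  {"dx": -0.045,"dy": 0.002,"dz": -0.04,"wx": 0,"wy": -0.052,"wz": 0},
  {"dx": -0.045,"dy": 0.002,"dz": -0.04,"wx": 0,"wy": -0.055,"wz": 0},
])

```text
time_s: 27.83
eef_pos: [0.5189, 0.0081, 0.0616]
eef_rot: [-0.005, 0.984, -0.024, 0.179]
wrist_force: [-0.3, 0.4, -2.9]
opening: 0.177
grasp_force: 59.2
```

```bash
python3 st.py; python3 snap.py e2; python3 asc.py e2|tail -32
```

```text
t 27.8333 p [0.5189 0.0081 0.0616] F [-0.3  0.4 -2.9] open 0.177 gf 59.19258892536163
yaw -0.05261488845758565 toolz [ 0.352  0.001 -0.936] q [-0.27  0.1   2.15  0.18  0.55  1.21]
194 .............bbbbbbbbbbbbbbbbb..bbbb
195 .............bbbbbbbbbbbbbbbbbbbbbbb
196 .............bbbbbbbbbbbbbbbbbbbbbbb
197 ............bbbbbbbbbbbbbbbbbbbbbbbb
198 ...........bbbbbbbbbbbbbbbbbbbbbbbbb
199 ...........bbbbbbbbbbbbbbbbbbbbbbbbb
200 ..........bbbbbbbbbbbbbbbbbbbbbbbbbb
201 ..........bbbbbbbbbbbbbbbbbbbbbbbbbb
202 .........bbbbbbbbbbbbbbbbbbbbbbbbbbb
203 .........bbbbb..bbbbbbbbbbbbbbbbbbbb
204 ........bbbbb.....bbbbbbbbbbbbbbbbbb
205 ........bbbb...+++.........bbbbbbbbb
206 ........bbbb.+####+........bbbbbbbbb
207 .......bbbbb.+#####+..........bbbbbb
208 .......bbbb..+#####+++..++++......bb
209 ......bbbbb.+#########++####+.....bb
210 ......bbbb.+#################+....bb
211 .....bbbbb.+#################+++..bb
212 .....bbbbb.+###################+.bbb
213 ....bbbbbb.+####++####+++#######.bbb
214 ....bbbbbb..++++..++++...++#####.bbb
215 ....bbbbb.................+####+bbb.
216 ....bbbbb..................++#+.bbb.
217 ...bbbbbb....................+.bbbb.
218 ...bbbbbbbbb...................bbb..
219 ....bbbbbbbbbbb...............bbbb..
220 ......+.bbbbbbbbbb............bbb...
221 .....####+..bbbbbbbbb.........bbb...
222 ....+########+.bbbbbbbbbb....bbbb...
223 ....+###########+.bbbbbbbbbbbbbb....
224 ....+##############+.bbbbbbbbbbb....
225 ......+###############+..bbbbbb.....
```

All five are back on the pan. Lifting with the tilt held.

Request:
servo_tool([
  {"dx": -0.02,"dy": 0,"dz": 0.03,"wx": 0,"wy": 0,"wz": 0},
  {"dx": -0.04,"dy": 0.002,"dz": 0.08,"wx": 0,"wy": 0,"wz": 0},
  {"dx": -0.05,"dy": 0.003,"dz": 0.16,"wx": 0,"wy": 0,"wz": 0},
  {"dx": -0.05,"dy": 0.003,"dz": 0.24,"wx": 0,"wy": 0,"wz": 0},
  {"dx": -0.05,"dy": 0.003,"dz": 0.3,"wx": 0,"wy": 0,"wz": 0},
])

```text
time_s: 28.35
eef_pos: [0.5164, 0.0077, 0.0945]
eef_rot: [-0.004, 0.983, -0.024, 0.18]
wrist_force: [-0.2, 0.9, -2.2]
opening: 0.174
grasp_force: 59.2
```

Request:
servo_tool([
  {"dx": 0,"dy": 0,"dz": 0.1,"wx": 0,"wy": 0,"wz": 0},
  {"dx": 0,"dy": 0,"dz": 0.25,"wx": 0,"wy": 0,"wz": 0},
  {"dx": 0,"dy": 0,"dz": 0.4,"wx": 0,"wy": 0,"wz": 0},
  {"dx": 0,"dy": 0,"dz": 0.55,"wx": 0,"wy": 0,"wz": 0},
  {"dx": 0,"dy": 0,"dz": 0.65,"wx": 0,"wy": 0,"wz": 0},
])

```text
time_s: 28.77
eef_pos: [0.5165, 0.0077, 0.1604]
eef_rot: [-0.004, 0.983, -0.024, 0.181]
wrist_force: [0.9, 0.3, -1.9]
opening: 0.179
grasp_force: 59.2
```

```bash
python3 st.py; python3 snap.py e3; sed -i 's/\[190:226,212:248\]/[175:232,210:252]/; s/190+r/175+r/' asc.py; python3 asc.py e3
```

```text
t 28.7667 p [0.5165 0.0077 0.1604] F [ 0.9  0.3 -1.9] open 0.179 gf 59.20336425304413
yaw -0.051994748165691704 toolz [ 0.356 -0.001 -0.934] q [-0.28 -0.11  2.11  0.14  0.8   1.27]
175 ..........................bbbbb....bbbbbbb
176 ........................bbbbbbb....bbbbbbb
177 .......................bbbbbbb.....bbbbbbb
178 .......................bbbbbbbb...bbbbbbbb
179 ......................bbbbbbbbb..bbbbbbbbb
180 .....................bbbbbbbbbbbbbbbbbbbbb
181 .....................bbbbbbbbbbbbbbbbbbbbb
182 ....................bbbbbbbbbbbbbbbbbbbbbb
183 ....................bbbbbbbbbbbbbbbbbbbbbb
184 ...................bbbbbbbbbbbbbbbbbbbbbbb
185 ...................bbbbbbbbbbbbbbbbbbbbbbb
186 ...................bbbbbbbbbbbbbbbbbbbbbbb
187 ...................bbbbbbbbbbbbbbbbbbbbbbb
188 ...................bbbbbbbbbbbbbbbbbbbbbbb
189 .................+......b..bbbbbbbbbbbbbbb
190 ...............++#++........bbbbbbbbbbbbbb
191 ..............+#####+.........bbbbbbbbbbbb
192 ..............+#####+.....+++...bbbbbbbbbb
193 .............+#######+++.+###+......bbbbbb
194 ............+#########
[... 1059 characters left out ...]
.....bbbbbbbbbbbbbbbbbbbbbbbbbbbbbbbb.....
218 .....bbbbbbbbbbbbbbbbbbbbbbbbbbbbbbb......
219 .....bbbbbbbbbbbbbbbbbbbbbbbbbbbbbbb......
220 ......b.+.bbbbbbbbbbbbbbbbbbbbbbbbbb......
221 .......####+..bbbbbbbbbbbbbbbbbbbbb.......
222 ......+########+.bbbbbbbbbbbbbbbbbb.......
223 ......+###########+.bbbbbbbbbbbbbb........
224 ......+##############+.bbbbbbbbbbb........
225 .......++###############+.bbbbbbb.........
226 ..........+++#############+bbbbbb.........
227 ..............++##########+.bbbb..........
228 ..................+#######...bbb..........
229 ....................++###+................
230 ........................+.bbbb............
231 ...........................bbbbb..........
```

All five beans are on the scoop and the tub is empty. Carrying gently to the tin at (0.548, 0.270).

Request:
servo_tool([
  {"dx": -0.01,"dy": 0.03,"dz": 0,"wx": 0,"wy": 0,"wz": 0},
  {"dx": -0.03,"dy": 0.09,"dz": 0,"wx": 0,"wy": 0,"wz": 0},
  {"dx": -0.05,"dy": 0.18,"dz": 0,"wx": 0,"wy": 0,"wz": 0},
  {"dx": -0.08,"dy": 0.29,"dz": 0,"wx": 0,"wy": 0,"wz": 0},
  {"dx": -0.11,"dy": 0.41,"dz": 0,"wx": 0,"wy": 0,"wz": 0},
])

```text
time_s: 29.28
eef_pos: [0.5033, 0.0497, 0.1563]
eef_rot: [-0.005, 0.984, -0.024, 0.178]
wrist_force: [-0.2, 0.5, -2.7]
opening: 0.175
grasp_force: 59.2
```

Request:
servo_tool([
  {"dx": -0.03,"dy": 0.14,"dz": 0,"wx": 0,"wy": 0,"wz": 0},
  {"dx": -0.07,"dy": 0.28,"dz": 0,"wx": 0,"wy": 0,"wz": 0},
  {"dx": -0.11,"dy": 0.42,"dz": 0,"wx": 0,"wy": 0,"wz": 0},
  {"dx": -0.15,"dy": 0.56,"dz": 0,"wx": 0,"wy": 0,"wz": 0},
  {"dx": -0.19,"dy": 0.7,"dz": 0,"wx": 0,"wy": 0,"wz": 0},
])

```text
time_s: 29.7
eef_pos: [0.4841, 0.12, 0.1563]
eef_rot: [-0.005, 0.984, -0.024, 0.178]
wrist_force: [0.2, -0.6, -2.8]
opening: 0.176
grasp_force: 59.2
```

Request:
servo_tool([
  {"dx": -0.04,"dy": 0.14,"dz": 0,"wx": 0,"wy": 0,"wz": 0},
  {"dx": -0.08,"dy": 0.28,"dz": 0,"wx": 0,"wy": 0,"wz": 0},
  {"dx": -0.12,"dy": 0.42,"dz": 0,"wx": 0,"wy": 0,"wz": 0},
  {"dx": -0.16,"dy": 0.56,"dz": 0,"wx": 0,"wy": 0,"wz": 0},
  {"dx": -0.2,"dy": 0.7,"dz": 0,"wx": 0,"wy": 0,"wz": 0},
])

```text
time_s: 30.12
eef_pos: [0.464, 0.1899, 0.1563]
eef_rot: [-0.004, 0.984, -0.024, 0.178]
wrist_force: [0.1, -0.2, -3.6]
opening: 0.176
grasp_force: 59.2
```

Request:
servo_tool([
  {"dx": -0.04,"dy": 0.14,"dz": 0,"wx": 0,"wy": 0,"wz": 0},
  {"dx": -0.08,"dy": 0.28,"dz": 0,"wx": 0,"wy": 0,"wz": 0},
  {"dx": -0.11,"dy": 0.42,"dz": 0,"wx": 0,"wy": 0,"wz": 0},
  {"dx": -0.13,"dy": 0.55,"dz": 0,"wx": 0,"wy": 0,"wz": 0},
  {"dx": -0.14,"dy": 0.66,"dz": 0,"wx": 0,"wy": 0,"wz": 0},
])

```text
time_s: 30.53
eef_pos: [0.4499, 0.256, 0.1562]
eef_rot: [-0.004, 0.984, -0.024, 0.178]
wrist_force: [0.2, -0.3, -2.6]
opening: 0.174
grasp_force: 59.2
```

Request:
servo_tool([
  {"dx": 0,"dy": 0.08,"dz": 0,"wx": 0,"wy": 0,"wz": 0},
  {"dx": 0,"dy": 0.12,"dz": 0,"wx": 0,"wy": 0,"wz": 0},
  {"dx": 0,"dy": 0.15,"dz": 0,"wx": 0,"wy": 0,"wz": 0},
  {"dx": 0,"dy": 0.15,"dz": 0,"wx": 0,"wy": 0,"wz": 0},
  {"dx": 0,"dy": 0.15,"dz": 0,"wx": 0,"wy": 0,"wz": 0},
])

```text
time_s: 30.95
eef_pos: [0.4515, 0.2697, 0.1575]
eef_rot: [-0.004, 0.983, -0.024, 0.179]
wrist_force: [0.2, 0.4, -2.3]
opening: 0.175
grasp_force: 59.3
```

```bash
python3 st.py; python3 snap.py e4
cat > asc2.py <<'E'
import sys
from h import *
C=pickle.load(open(sys.argv[1]+".pkl","rb"))[sys.argv[2]]["frame"].astype(int);u0,v0,u1,v1=map(int,sys.argv[3:7])
G=C.mean(2);A=(C[...,0]-C[...,2])
for v in range(v0,v1):print(v,"".join("#" if A[v,u]>16 else "b" if A[v,u]<-10 else "w" if G[v,u]>140 else "-" if G[v,u]>85 else "." for u in range(u0,u1)))
E
python3 asc2.py e4 scene 270 175 345 250
python3 - <<'E'
from h import *
S=pickle.load(open("e4.pkl","rb"))["scene"]
print(proj(S,[(.548,.27,.04),(.468,.27,.04),(.628,.27,.04),(.548,.19,.04),(.548,.35,.04)]).round(0).tolist())
E
```

```text
t 30.95 p [0.4515 0.2697 0.1575] F [ 0.2  0.4 -2.3] open 0.175 gf 59.25501823425293
yaw -0.05218302938146136 toolz [ 0.353 -0.    -0.936] q [ 0.4  -0.03  2.04 -0.19  0.81  2.13]
175 ################--wwwwwwwwwwwwwwwww#######....bb.....######################
176 #################-wwwwwwwwwwwwwwwww#######....bb.....######################
177 #################-wwwwwwwwwwwwwwwww#######...bbb....#######################
178 ##################wwwwwwwwwwwwwwwww#######...bbb....#######################
179 ##################wwwwwwwwwwwwwwwwww######...bbb....#######################
180 ##################wwwwwwwwwwwwwwwwww#######..bb.....#######################
181 #################-wwwwwwwwwwwwwwwwww#######..b.....########################
182 #################-wwwwwwwwwwwwwwwwww-#######..b...#########################
183 -###############---wwwwwwwwwwwwwwwww-#######...############################
184 .--############-.--wwwwwwwwwwwwwwwww--######...###########################-
185 ...--#######--...---wwwwwwwwwwwwwwwww-.####...############################-
186 ......-----.....----wwwwwwwwwwwwwwwww-
[... 4458 characters left out ...]
wwwwwww----------.........-------------wwwwwwwwwwww------.b
243 wwwwwwwwwwwwwwwwwwwwwwwww-----------------------------wwwwwwwwwwwww------..
244 wwwwwwwwwwwwwwwwwwwwwwwwww--------------------------wwwwwwwwwwwwww-------..
245 wwwwwwwwwwwwwwwwwwwwwwwwwwww-----------------------wwwwwwwwwwwwww--------..
246 wwwwwwwwwwwwwwwwwwwwwwwwwwwww--------------------wwwwwwwwwwwwwww---------..
247 wwwwwwwwwwwwwwwwwwwwwwwwwwwwwwwww--------------wwwwwwwwwwwwwwww-----------.
248 wwwwwwwwwwwwwwwwwwwwwwwwwwwwwwwwwwwww-----wwwwwwwwwwwwwwwwwwwww------------
249 wwwwwwwwwwwwwwwwwwwwwwwwwwwwwwwwwwwwwwwwwwwwwwwwwwwwwwwwwwwwwww------------
[[307.0, 221.0], [311.0, 203.0], [302.0, 240.0], [286.0, 216.0], [328.0, 226.0]]
```

All five are still at the back of the pan (scene u 300–322, v 193–204). Lowering and levelling over the tin, then tipping slowly.

Request:
servo_tool([
  {"dx": 0,"dy": 0,"dz": -0.1,"wx": 0,"wy": 0.02,"wz": 0},
  {"dx": 0,"dy": 0,"dz": -0.2,"wx": 0,"wy": 0.04,"wz": 0},
  {"dx": 0,"dy": 0,"dz": -0.3,"wx": 0,"wy": 0.065,"wz": 0},
  {"dx": 0,"dy": 0,"dz": -0.4,"wx": 0,"wy": 0.09,"wz": 0},
  {"dx": 0,"dy": 0,"dz": -0.44,"wx": 0,"wy": 0.11,"wz": 0},
])

```text
time_s: 31.47
eef_pos: [0.4518, 0.2693, 0.1131]
eef_rot: [-0.0, 1.0, -0.025, 0.006]
wrist_force: [-0.2, -0.7, -1.4]
opening: 0.174
grasp_force: 59.2
```

Request:
servo_tool([
  {"dx": 0,"dy": 0,"dz": 0,"wx": 0,"wy": 0.012,"wz": 0},
  {"dx": 0,"dy": 0,"dz": 0,"wx": 0,"wy": 0.024,"wz": 0},
  {"dx": 0,"dy": 0,"dz": 0,"wx": 0,"wy": 0.036,"wz": 0},
  {"dx": 0,"dy": 0,"dz": 0,"wx": 0,"wy": 0.048,"wz": 0},
  {"dx": 0,"dy": 0,"dz": 0,"wx": 0,"wy": 0.06,"wz": 0},
])

```text
time_s: 31.88
eef_pos: [0.4523, 0.2694, 0.1139]
eef_rot: [0.002, 0.996, -0.025, -0.087]
wrist_force: [-0.2, -0.4, -2.4]
opening: 0.177
grasp_force: 59.2
```

Request:
servo_tool([
  {"dx": 0,"dy": 0,"dz": 0.01,"wx": 0,"wy": 0.01,"wz": 0},
  {"dx": 0,"dy": 0,"dz": 0.03,"wx": 0,"wy": 0.025,"wz": 0},
  {"dx": 0,"dy": 0,"dz": 0.06,"wx": 0,"wy": 0.04,"wz": 0},
  {"dx": 0,"dy": 0,"dz": 0.09,"wx": 0,"wy": 0.055,"wz": 0},
  {"dx": 0,"dy": 0,"dz": 0.12,"wx": 0,"wy": 0.07,"wz": 0},
])

```text
time_s: 32.3
eef_pos: [0.4525, 0.2695, 0.1262]
eef_rot: [0.005, 0.98, -0.024, -0.195]
wrist_force: [-0.0, -0.1, -1.8]
opening: 0.177
grasp_force: 59.3
```

```bash
python3 st.py; python3 snap.py e5; python3 asc2.py e5 scene 280 188 335 248
```

```text
t 32.3 p [0.4525 0.2695 0.1262] F [-0.  -0.1 -1.8] open 0.177 gf 59.29952323436737
yaw -0.05357396627200623 toolz [-0.383  0.001 -0.924] q [0.25 0.45 1.55 0.1  1.53 1.85]
188 .....-----wwwwwwwwwwwwwwwww---..........##..........###
189 ...-------wwwwwwwwwwwwwwwwww---........#####...########
190 .--------wwwwwwwwwwwwwwwwwwww--..bb.###################
191 --------wwwwwwwwwwwwwwwwwwwww--..b..###################
192 -------wwwwwwwwwwwwwwwwwwwwwww-.....###################
193 -----wwwwwwwwwwwwwwww----wwwww-.......###############.-
194 --wwwwwwwwwwwwwwwwwww--.-------.....----.##########----
195 wwwwwwwwwwwwwwwwwwwww-......---.....-------------------
196 wwwwwwwwwwwwwwwwwwww--..............-------------------
197 wwwwwwwwwwwwwwwwwwww--................-----------------
198 wwwwwwwwwwwwwwwwwwww--...................--------------
199 wwwwwwwwwwwwwwwwwww---..-..................------------
200 wwwwwwwwwwwwwwwwwww--.------...............------------
201 wwwwwwwwwwwwwwwwwww------------...........-------------
202 wwwwwwwwwwwwwwwwwww-------------..........-------------
203 wwwwwwwwwwwwwwwwww--.----
[... 1970 characters left out ...]
................#####.......------------
237 wwwwwwwww----...................###......--------------
238 wwwwwwwwww----..........................---------------
239 wwwwwwwwwww-----.......................----------------
240 wwwwwwwwwww------.....................-----------------
241 wwwwwwwwwwww-------.................-------------------
242 wwwwwwwwwwwww----------.........-----------------------
243 wwwwwwwwwwwwwww----------------------------------------
244 wwwwwwwwwwwwwwww---------------------------------------
245 wwwwwwwwwwwwwwwwww-------------------------------------
246 wwwwwwwwwwwwwwwwwww------------------------------------
247 wwwwwwwwwwwwwwwwwwwwwww--------------------------------
```

All five beans are in the tin. Raising, levelling and returning the scoop to the bare worktop where I regrasped it.

Request:
servo_tool([
  {"dx": 0,"dy": 0,"dz": 0.1,"wx": 0,"wy": 0,"wz": 0},
  {"dx": 0,"dy": 0,"dz": 0.25,"wx": 0,"wy": 0,"wz": 0},
  {"dx": 0,"dy": 0,"dz": 0.4,"wx": 0,"wy": -0.03,"wz": 0},
  {"dx": 0,"dy": 0,"dz": 0.5,"wx": 0,"wy": -0.065,"wz": 0},
  {"dx": 0,"dy": 0,"dz": 0.5,"wx": 0,"wy": -0.1,"wz": 0},
])

```text
time_s: 32.82
eef_pos: [0.4538, 0.2704, 0.1792]
eef_rot: [-0.0, 0.999, -0.025, -0.034]
wrist_force: [0.5, -0.8, -1.3]
opening: 0.176
grasp_force: 59.3
```

Request:
servo_tool([
  {"dx": 0,"dy": -0.15,"dz": 0,"wx": 0,"wy": -0.0245,"wz": 0},
  {"dx": 0,"dy": -0.35,"dz": 0,"wx": 0,"wy": -0.0245,"wz": 0},
  {"dx": 0,"dy": -0.55,"dz": 0,"wx": 0,"wy": -0.0245,"wz": 0},
  {"dx": 0,"dy": -0.8,"dz": 0,"wx": 0,"wy": -0.0245,"wz": 0},
  {"dx": 0,"dy": -1,"dz": 0,"wx": 0,"wy": -0.0245,"wz": 0},
])

```text
time_s: 33.23
eef_pos: [0.4509, 0.1689, 0.1767]
eef_rot: [0.0, 1.0, -0.024, 0.0]
wrist_force: [-0.1, 0.1, -1.7]
opening: 0.172
grasp_force: 59.3
```

Request:
servo_tool([
  {"dx": 0,"dy": -0.2,"dz": 0,"wx": 0,"wy": 0,"wz": 0},
  {"dx": 0,"dy": -0.4,"dz": 0,"wx": 0,"wy": 0,"wz": 0},
  {"dx": 0,"dy": -0.6,"dz": 0,"wx": 0,"wy": 0,"wz": 0},
  {"dx": 0,"dy": -0.8,"dz": 0,"wx": 0,"wy": 0,"wz": 0},
  {"dx": 0,"dy": -1,"dz": 0,"wx": 0,"wy": 0,"wz": 0},
])

```text
time_s: 33.65
eef_pos: [0.4512, 0.0691, 0.1766]
eef_rot: [0.0, 1.0, -0.024, 0.0]
wrist_force: [-0.3, -0.6, -2.1]
opening: 0.177
grasp_force: 59.3
```

Request:
servo_tool([
  {"dx": 0,"dy": -0.2,"dz": 0,"wx": 0,"wy": 0,"wz": 0},
  {"dx": 0,"dy": -0.4,"dz": 0,"wx": 0,"wy": 0,"wz": 0},
  {"dx": 0,"dy": -0.6,"dz": 0,"wx": 0,"wy": 0,"wz": 0},
  {"dx": 0,"dy": -0.8,"dz": 0,"wx": 0,"wy": 0,"wz": 0},
  {"dx": 0,"dy": -1,"dz": 0,"wx": 0,"wy": 0,"wz": 0},
])

```text
time_s: 34.07
eef_pos: [0.4512, -0.0309, 0.1766]
eef_rot: [0.0, 1.0, -0.024, 0.0]
wrist_force: [-0.7, -0.2, -2.6]
opening: 0.179
grasp_force: 59.3
```

Request:
servo_tool([
  {"dx": 0,"dy": -0.2,"dz": 0,"wx": 0,"wy": 0,"wz": 0},
  {"dx": 0,"dy": -0.4,"dz": 0,"wx": 0,"wy": 0,"wz": 0},
  {"dx": 0,"dy": -0.6,"dz": 0,"wx": 0,"wy": 0,"wz": 0},
  {"dx": 0,"dy": -0.8,"dz": 0,"wx": 0,"wy": 0,"wz": 0},
  {"dx": 0,"dy": -1,"dz": 0,"wx": 0,"wy": 0,"wz": 0},
])

```text
time_s: 34.48
eef_pos: [0.4512, -0.1308, 0.1766]
eef_rot: [0.001, 1.0, -0.024, 0.0]
wrist_force: [0.7, -0.2, -2.5]
opening: 0.179
grasp_force: 59.3
```

Request:
servo_tool([
  {"dx": 0,"dy": -0.2,"dz": 0,"wx": 0,"wy": 0,"wz": 0},
  {"dx": 0,"dy": -0.4,"dz": -0.1,"wx": 0,"wy": 0,"wz": 0},
  {"dx": 0,"dy": -0.6,"dz": -0.2,"wx": 0,"wy": 0,"wz": 0},
  {"dx": 0,"dy": -0.8,"dz": -0.4,"wx": 0,"wy": 0,"wz": 0},
  {"dx": 0,"dy": -1,"dz": -0.5,"wx": 0,"wy": 0,"wz": 0},
])

```text
time_s: 34.9
eef_pos: [0.4507, -0.2304, 0.1251]
eef_rot: [0.0, 1.0, -0.024, -0.001]
wrist_force: [0.5, 1.0, -2.4]
opening: 0.177
grasp_force: 59.2
```

```bash
python3 st.py
```

```text
t 34.9 p [ 0.4507 -0.2304  0.1251] F [ 0.5  1.  -2.4] open 0.177 gf 59.228113889694214
yaw -0.048674188038217076 toolz [-0.001 -0.001 -1.   ] q [-0.71  0.15  1.87 -0.    1.12  0.91]
```

Request:
servo_tool([
  {"dx": 0,"dy": -0.2,"dz": -0.1,"wx": 0,"wy": 0,"wz": 0},
  {"dx": 0,"dy": -0.35,"dz": -0.25,"wx": 0,"wy": 0,"wz": 0},
  {"dx": 0,"dy": -0.4,"dz": -0.4,"wx": 0,"wy": 0,"wz": 0},
  {"dx": 0,"dy": -0.4,"dz": -0.52,"wx": 0,"wy": 0,"wz": 0},
  {"dx": 0,"dy": -0.4,"dz": -0.58,"wx": 0,"wy": 0,"wz": 0},
])

```text
time_s: 35.32
eef_pos: [0.4506, -0.2692, 0.0667]
eef_rot: [-0.0, 1.0, -0.025, -0.001]
wrist_force: [-0.2, 0.0, -2.4]
opening: 0.177
grasp_force: 59.3
```

Request:
servo_tool([
  {"dx": 0,"dy": 0,"dz": -0.01,"wx": 0,"wy": 0,"wz": 0},
  {"dx": 0,"dy": 0,"dz": -0.02,"wx": 0,"wy": 0,"wz": 0},
  {"dx": 0,"dy": 0,"dz": -0.03,"wx": 0,"wy": 0,"wz": 0},
  {"dx": 0,"dy": 0,"dz": -0.04,"wx": 0,"wy": 0,"wz": 0},
  {"dx": 0,"dy": 0,"dz": -0.05,"wx": 0,"wy": 0,"wz": 0},
])

```text
time_s: 35.73
eef_pos: [0.4521, -0.2702, 0.0635]
eef_rot: [0.001, 1.0, -0.024, -0.0]
wrist_force: [1.0, -0.5, -1.9]
opening: 0.174
grasp_force: 59.3
```

```bash
python3 st.py
```

```text
t 35.7333 p [ 0.4521 -0.2702  0.0635] F [ 1.  -0.5 -1.9] open 0.174 gf 59.25278842449188
yaw -0.048272387698888815 toolz [-0.    -0.001 -1.   ] q [-0.76  0.29  1.85 -0.    1.    0.86]
```

Request:
servo_tool([
  {"dx": 0,"dy": 0,"dz": -0.005,"wx": 0,"wy": 0,"wz": 0},
  {"dx": 0,"dy": 0,"dz": -0.01,"wx": 0,"wy": 0,"wz": 0},
  {"dx": 0,"dy": 0,"dz": -0.015,"wx": 0,"wy": 0,"wz": 0},
  {"dx": 0,"dy": 0,"dz": -0.02,"wx": 0,"wy": 0,"wz": 0},
  {"dx": 0,"dy": 0,"dz": -0.025,"wx": 0,"wy": 0,"wz": 0},
])

```text
time_s: 36.15
eef_pos: [0.4516, -0.2701, 0.0612]
eef_rot: [-0.0, 1.0, -0.024, -0.001]
wrist_force: [-5.3, 3.5, 13.7]
opening: 0.176
grasp_force: 61.4
```

Request:
servo_tool([
  {"dx": 0,"dy": 0,"dz": 0,"wx": 0,"wy": 0,"wz": 0},
  {"dx": 0,"dy": 0,"dz": 0,"wx": 0,"wy": 0,"wz": 0},
  {"dx": 0,"dy": 0,"dz": 0,"wx": 0,"wy": 0,"wz": 0},
  {"dx": 0,"dy": 0,"dz": 0,"wx": 0,"wy": 0,"wz": 0},
  {"dx": 0,"dy": 0,"dz": 0,"wx": 0,"wy": 0,"wz": 0},
], jaw=1)

```text
time_s: 36.57
eef_pos: [0.4516, -0.2701, 0.0603]
eef_rot: [0.0, 1.0, -0.024, -0.001]
wrist_force: [-0.4, -0.8, -0.8]
opening: 0.873
grasp_force: 0.0
```

Request:
servo_tool([
  {"dx": 0,"dy": 0,"dz": 0,"wx": 0,"wy": 0,"wz": 0},
  {"dx": 0,"dy": 0,"dz": 0.1,"wx": 0,"wy": 0,"wz": 0},
  {"dx": 0,"dy": 0,"dz": 0.35,"wx": 0,"wy": 0,"wz": 0},
  {"dx": 0,"dy": 0,"dz": 0.7,"wx": 0,"wy": 0,"wz": 0},
  {"dx": 0,"dy": 0,"dz": 1,"wx": 0,"wy": 0,"wz": 0},
])

```text
time_s: 36.98
eef_pos: [0.4514, -0.2699, 0.1622]
eef_rot: [-0.0, 1.0, -0.024, -0.001]
wrist_force: [1.1, -0.6, 0.6]
opening: 1.002
grasp_force: 0.0
```

Request:
servo_tool([
  {"dx": -0.25,"dy": 0,"dz": 0.2,"wx": 0,"wy": 0,"wz": 0},
  {"dx": -0.5,"dy": 0,"dz": 0.4,"wx": 0,"wy": 0,"wz": 0},
  {"dx": -0.75,"dy": -0.1,"dz": 0.4,"wx": 0,"wy": 0,"wz": 0},
  {"dx": -0.9,"dy": -0.2,"dz": 0.4,"wx": 0,"wy": 0,"wz": 0},
  {"dx": -0.9,"dy": -0.2,"dz": 0.4,"wx": 0,"wy": 0,"wz": 0},
])

```text
time_s: 37.4
eef_pos: [0.3598, -0.2914, 0.2017]
eef_rot: [0.001, 1.0, -0.025, -0.001]
wrist_force: [0.8, -1.0, 0.1]
opening: 0.999
grasp_force: 0.0
```

```bash
python3 st.py; python3 snap.py f1
python3 - <<'E'
from sil import *
d=pickle.load(open("f1.pkl","rb"));d0=pickle.load(open("c0.pkl","rb"))
print("scoop",fitS(d["scene"],(.515,-.277,-.05),155,140,205,182))
# bail bar triangulated from orange blob
P={}
for n,(u0,v0,u1,v1) in dict(top=(255,140,300,165),scene=(205,210,245,235)).items():
    f=d[n]["frame"].astype(int);m=np.zeros(f.shape[:2],np.uint8);m[v0:v1,u0:u1]=((f[...,0]-f[...,2])>35)[v0:v1,u0:u1]
    k,l,s,c=cv2.connectedComponentsWithStats(m);i=1+s[1:,4].argmax();P[n]=c[i]
p,e=tri(d["top"],P["top"],d["scene"],P["scene"]);print("bar",p.round(4),e)
# change map vs start
for n in d:
    D=np.abs(d[n]["frame"].astype(int)-d0[n]["frame"]).max(2)>60
    k,l,s,c=cv2.connectedComponentsWithStats(D.astype(np.uint8))
    print(n,[(s[i].tolist()) for i in range(1,k) if s[i,4]>25])
E
python3 asc2.py f1 scene 284 203 334 248
```

```text
t 37.4 p [ 0.3598 -0.2914  0.2017] F [ 0.8 -1.   0.1] open 0.999 gf 0.0
yaw -0.05098081786553869 toolz [-0.001 -0.002 -1.   ] q [-0.94 -0.05  1.91 -0.    1.28  0.69]
scoop (array([ 0.5139, -0.2789, -0.0604]), np.float64(20.81), np.float64(90.9))
bar [ 0.6557 -0.0024  0.0585] 0.0021572628191486804
top [[265, 152, 24, 5, 84], [278, 166, 6, 7, 35], [176, 176, 7, 6, 31], [200, 176, 6, 6, 31], [279, 176, 7, 7, 39], [193, 179, 6, 6, 32], [268, 178, 6, 7, 32], [258, 185, 35, 11, 219], [185, 190, 6, 6, 30], [197, 191, 6, 6, 29], [361, 190, 10, 20, 33], [351, 195, 3, 17, 49], [377, 197, 3, 13, 32], [363, 204, 30, 15, 158], [363, 222, 6, 12, 36], [369, 223, 7, 15, 84], [356, 222, 156, 162, 11476], [470, 227, 40, 60, 373], [478, 238, 34, 38, 549], [323, 245, 13, 6, 52], [480, 278, 18, 3, 28], [233, 288, 121, 81, 4896], [148, 302, 104, 82, 4544], [496, 325, 16, 17, 205], [245, 372, 16, 12, 119], [499, 379, 13, 5, 37]]
scene [[278, 0, 10, 4, 28], [293, 0, 49, 15, 511], [110, 41, 38, 34, 532], [148, 45, 63, 77, 1994], [243, 62, 16, 34, 335], [291, 72, 34, 42, 1017], [140, 132, 146, 42, 2327], [172
[... 1936 characters left out ...]
.................######......------wwwww
236 wwwww---...................######.....-------wwwww
237 wwwww----..................######....-------wwwwww
238 wwwwww----..................###.....-------wwwwwww
239 wwwwwww-----......................---------wwwwwww
240 wwwwwww------....................---------wwwwwwww
241 wwwwwwww-------................-----------wwwwwwww
242 wwwwwwwww----------.........-------------wwwwwwwww
243 wwwwwwwwwww-----------------------------wwwwwwwwww
244 wwwwwwwwwwww--------------------------wwwwwwwwwwww
245 wwwwwwwwwwwwww-----------------------wwwwwwwwwwwww
246 wwwwwwwwwwwwwww--------------------wwwwwwwwwwwwwww
247 wwwwwwwwwwwwwwwwwww--------------wwwwwwwwwwwwwwwww
```

The bail bar measures 58 mm high at the far end, all five beans are in the tin, the scoop lies flat on the worktop and the gripper is clear. Handing in.

```bash
python3 -c "
from bench import workorder
print(workorder.hand_in())"
```

```text
the job is handed in; nothing more can be done
None
```

The job is handed in, no verdict shown: handle down at the far end, all five beans in the pie tin, and scoop flat on the bare worktop after about 37 s; the wrist force briefly reached 108 N (limit 120 N) when the scoop's post caught the tub's near rim.

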